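# Put the washed drip coffee filter back together on the mug

### The arm

A 7-joint arm with a two-finger parallel gripper is mounted at the origin on a cart in front of the work surface, level with it; the furniture and walls round the work are solid. World frame = base frame: x ahead of the robot, y to its left, z up, the work surface at z = 0. Lengths are in mm, angles in rad, forces in N, time in s.
With the tool pointing down it reaches from about 400 to 875 mm from the base axis. Payload 4.4 kg.
Tool frame: the origin (TCP) lies midway between the tips of the shut fingers; the grasp point (between the pads) lies 19 mm behind it; z points along the fingers, y is the line along which they close (so a half turn about z gives the same grasp; the last joint's range is limited). The gripper opens to 85 mm and grips with 20 to 120 N. Pads are 22 mm wide; open, the fingers measure 114 mm over their backs; the gripper's body (76 mm by 85 mm) begins 54 mm behind the grasp point. The pads swing forward as they close: fully open they stand 13 mm farther back than shut.
Start: joints at [-1.166, 0.628, 0.038, 1.517, -0.027, 0.996, -0.02], TCP at [294.819, 579.309, 231.313] pointing down, gripper open.
Joint ranges: [-3.06, 3.06], [-0.37, 2.12], [-1.25, 1.32], [0.18, 2.47], [-1.1, 4.24], [0.23, 1.98], [-2.94, 2.94]. Speed limits (rad/s): [2.57, 2.57, 3.14, 3.14, 3.14, 3.14, 3.14].

### API

Orientations are given as [roll, pitch, yaw] about the fixed x, y, z axes, in that order (R = Rz(yaw) Ry(pitch) Rx(roll)).
In Python, from cell import ctrl, get_image, get_calibration gives the robot as it stands.
- The arm moves only by the shell command python3 -m creep 'ROWS'. ROWS is JSON, a list of rows, each an object of numbers: "dx", "dy", "dz": the shift along the world's x, y, z normalised to -1 to 1, where 1 is 0.4 m; "rx", "ry", "rz": the turn, a rotation vector about the world's x, y, z normalised to -1 to 1, where 1 is 2 pi rad; "grip": the closure, from -1 (fully open) to 1 (shut). A call has exactly 5 rows; each row is the pose to reach, as a shift and turn from the pose commanded when the call began, turning the shorter way round; what a row does not reach only later rows make up. A row lasts 1/8 s, in which the tool goes at most 62.5 mm and 10.7 degrees, less where a joint would pass 70% of its speed; a pose out of reach is approached as far as the arm can. A call with a number of a shift or a turn outside -1 to 1 is refused whole. A call with a gripper value outside its range is refused whole. The fingers move at their own pace and stop on an object; the grip force is fixed at half the most. Time passes only in rows, so rows that repeat a pose let the fingers close, or fill a call up. It gives the time, the measured TCP pose, the force, the opening and the grip force at its end, in the units of the state.
- ctrl.read_state(): the state, without advancing time (a new reading comes with each control period).
- get_image(name): name is "side" or "top"; returns the picture (420x560x3 uint8, red, green, blue); there is no depth.
- get_calibration(name): a dict with "mtx" (3x3 intrinsics, pixels), "world_from_camera" (4x4, takes a point from camera to world coordinates). Camera axes: x right, y down, z forward; pixel columns grow to the right and rows downward; lengths in mm; the calibration is good to about 2 mm. A picture is of the moment at which its call begins. get_calibration takes no time and is no camera call.
- ctrl.finish_job(): hands the job in; it is judged then, once.
The state is a dict: "clock": time; "qpos": joint angles; "qd": joint speeds; "tau": joint torques, N m; "eef_pos": TCP position; "tool_rot": TCP orientation; "force": force on the tool from outside, world axes, zero at the start; "torque": the same for the moment, N m; "width": finger opening in mm; "gripper_force": force on a finger pad.
Only numpy, scipy, OpenCV 4.12 (cv2) and the standard library are available. Lean on these libraries where they do the work, as an engineer would, in place of code of your own. Each camera call takes 0.05 s, during which the arm holds its last target. There are 200 camera calls.

### The job

The one-cup drip coffee filter has been washed and its four steel parts stand about the worktop. Put it together on the white mug, one part at a time from the bottom up: the flat plate boss-up and centred on the mug's mouth, the brewing cup upright over the plate's boss and sitting flat on the plate, the press standing handle-up inside the brewing cup, and last the knobbed lid seated on the brewing cup's rim over the press. Leave the mug and the other things on the worktop standing where they are.

Things in the scene. Friction and masses are not known exactly. Their poses are not given: they have to be found in the camera images.
- mug_mouth (a point): the white china mug, loose, 78 mm across, 97 mm tall, with a handle reaching 71 mm from its axis roughly towards the robot. This point: centre of its open mouth (about 66 mm across inside) on the mug's axis, level with the top of the rim, 97 mm above the worktop; z up. (Wall cabinets with bar handles hang over the back, 0.46 m above the worktop, from x = 0.59 m on: keep the wrist clear.)
- drip_plate: filter's steel base plate: round flange 94 mm across, 3 to 6 mm above the underside; under it a step 50 mm across, 3 mm deep, drops into the mug; on top a solid boss 42 mm across (pick it up by this), straight from 6 to 16 mm, chamfered to 34 mm across at 20 mm. Origin: centre of underside, z up through the boss; round about z. Seated: origin 3 mm below the mug's rim. 90 g.
- brew_cup: filter's steel brewing cup: open on top, 58 mm across, 66 mm tall, 53 mm across inside; perforated floor 18 mm above the lower edge; the open skirt below it, 52 mm across inside, 15 mm deep, goes over the plate's boss. Origin: centre of lower edge, z up; round about z. Seated: lower edge on the plate's flange, 6 mm above the plate's origin. 100 g.
- press: filter's steel press: perforated disc 46 mm across, 7 mm thick, chamfered below to 38 mm; thin upright 7 mm stem; on its top a round handle 14 mm thick, 47 to 70 mm above the underside. Origin: centre of the disc's underside, z up along the stem; round about z. Seated: origin 18 mm above the brewing cup's, handle standing 22 mm above its rim. 70 g.
- lid: filter's steel dome lid: 76 mm across; black knob on top 18 mm across, 37 to 53 mm above the lower edge (widest 41 to 50). Inside, a flared skirt 8 mm deep, 70 mm across at the edge, 64 mm at the ledge that rests on the brewing cup's rim; the dome clears the press. Origin: centre of lower edge, z up through the knob; round about z. Seated: origin 58 mm above the brewing cup's. 90 g.
- timer: bystander, leave alone: round kitchen timer with a red top on a white base, 66 mm across, 55 mm tall. Origin: centre of its underside; z up.
- tin: bystander, leave alone: teal food tin, 58 mm across, 72 mm tall. Origin: centre of its underside; z up.
- salt: bystander, leave alone: glass salt shaker with a grey top, 44 mm across, 90 mm tall. Origin: centre of its underside; z up.
- spice: bystander, leave alone: spice jar with a green cap, 46 mm across, 106 mm tall. Origin: centre of its underside; z up.
- jigger: bystander, leave alone: steel hourglass-shaped bar measure, 43 mm across, 78 mm tall. Origin: centre of its underside; z up.
Mind the look-alikes: they are no part of the job. What is shaped like the press but pink, purple or yellow is not meant.

How it is judged (in metres and radians):
On the way, in this order (a step that is already met when the one before it is completed fails the run):
1. the plate lies level and centred on the mug's mouth, let go (horizontal distance between drip_plate and mug_mouth below 0.01 m and z of drip_plate in the frame of mug_mouth between -0.008 and 0.003 m and angle between drip_plate's own z axis and vertical below 0.08 rad and contact force between the fingers and drip_plate below 0.1 N and linear speed of drip_plate below 0.02 m/s), for 0.2 s.
2. the brewing cup stands on the plate, over its boss, let go (all of step 1 and horizontal distance between brew_cup and drip_plate below 0.008 m and z of brew_cup in the frame of drip_plate between 0.003 and 0.009 m and angle between brew_cup's own z axis and vertical below 0.1 rad and contact force between the fingers and brew_cup below 0.1 N and linear speed of brew_cup below 0.02 m/s), for 0.2 s.
3. the press stands on the floor of the brewing cup, let go (all of step 2 and horizontal distance between press and brew_cup below 0.007 m and z of press in the frame of brew_cup between 0.014 and 0.022 m and angle between press's own z axis and vertical below 0.15 rad and contact force between the fingers and press below 0.1 N and linear speed of press below 0.02 m/s), for 0.2 s.
4. the lid is seated on the brewing cup's rim, let go (all of step 3 and horizontal distance between lid and brew_cup below 0.008 m and z of lid in the frame of brew_cup between 0.0545 and 0.0615 m and angle between lid's own z axis and vertical below 0.12 rad and contact force between the fingers and lid below 0.1 N and linear speed of lid below 0.02 m/s), for 0.2 s.
At the end, for the whole second after the job is handed in: All four parts stacked on the mug, let go, at rest, upright: plate within 10 mm of the mug's axis, its flange on the rim; brewing cup within 8 mm of the plate's axis, down on its flange; press within 7 mm of the cup's axis, down on its floor; lid within 8 mm of the cup's axis, down on its rim (all of step 4); the robot touches nothing.
It fails at once if the mug is shoved more than 40 mm or tipped more than 0.3 rad (distance of mug_mouth from where it was at the start of the episode above 0.04 m or angle between mug_mouth's own z axis and vertical above 0.3 rad).
It fails at once if another thing on the worktop is moved more than 25 mm or knocked over (distance of any of timer, tin, salt, spice, jigger from where it was at the start of the episode above 0.025 m or angle between any of timer, tin, salt, spice, jigger's own z axis and vertical above 0.5 rad).
It also fails if it takes over 115 s, if anything falls off the work surface, if the arm or the gripper's body presses on something with over 40 N, if the wrist force passes 120 N, or if a joint passes its speed limit or range.

## Working session

There is one attempt and no reset: what is moved stays moved. The work goes in short steps, Python scripts to look and compute and a shell command to move; the robot and the scene stay as the last step left them, time stands still between calls to the robot, and variables do not carry over. Pictures are saved under pics/ and viewed, at most 14 in all, crops included, and the job is handed in when it is done.

```bash
ls; mkdir -p pics
python3 - <<'E'
from cell import ctrl,get_image,get_calibration
import cv2,numpy as np
for n in("top","side"):
    im=get_image(n);cv2.imwrite(f"pics/{n}0.png",im[:,:,::-1]);c=get_calibration(n);print(n,np.round(c["mtx"],1).tolist(),np.round(c["world_from_camera"],3).tolist())
s=ctrl.read_state();print(s)
E
```

```text
pics
top [[418.8, 0.0, 287.1], [0.0, 418.8, 205.0], [0.0, 0.0, 1.0]] [[-0.02, -0.99, 0.141, 310.082], [-1.0, 0.02, -0.003, 20.567], [0.0, -0.141, -0.99, 1417.935], [0.0, 0.0, 0.0, 1.0]]
side [[475.1, 0.0, 280.4], [0.0, 475.1, 209.3], [0.0, 0.0, 1.0]] [[-0.845, -0.222, 0.486, -225.763], [-0.534, 0.374, -0.758, 1107.151], [-0.014, -0.901, -0.434, 715.267], [0.0, 0.0, 0.0, 1.0]]
{'clock': 0.1, 'qpos': array([-1.16581095,  0.62929232,  0.03840936,  1.51828049, -0.02701657,
        0.99630436, -0.01999292]), 'qd': array([-3.65488179e-05, -2.49505397e-03, -8.07257812e-04, -3.74570297e-04,
        4.27531156e-04,  1.26566151e-03,  1.66723974e-03]), 'tau': array([ 3.07476912e-03, -5.64522278e+01,  1.23055369e+00, -1.93974209e+01,
        1.13350476e-02,  5.38262248e-03,  1.11530241e-05]), 'eef_pos': array([294.52146641, 578.80205015, 230.45132919]), 'tool_rot': array([-3.13982457e+00, -1.43431178e-05,  2.67083368e+00]), 'force': array([-0.43354027,  0.1778525 ,  0.35979945]), 'torque': array([ 0.02902759, -0.00694695, -0.04120728]), 'gripper_force': 0.0, 'width': 85.18482789191845}
```

View pics/top0.png

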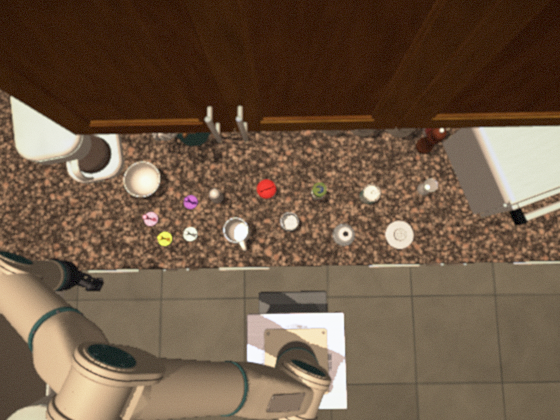

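View pics/side0.png

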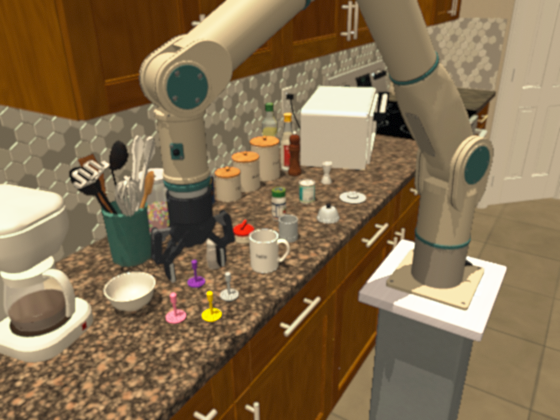

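Top view: the mug is at (236,232), the cup at (290,221), the lid at (343,234) and the plate at (400,235). There are four press shapes: steel (190,234), purple (190,202), pink (150,218) and yellow (165,239). The steel one fits the description. I'll confirm with a crop.

Run:
```python
import cv2,numpy as np
a=cv2.imread("pics/top0.png");b=cv2.imread("pics/side0.png")
c=[cv2.resize(a[y-22:y+22,x-33:x+33],(264,176),interpolation=cv2.INTER_CUBIC) for x,y in((190,232),(236,232),(290,221),(343,234),(400,235),(428,187))]
d=[cv2.resize(b[y-30:y+30,x-45:x+45],(264,176),interpolation=cv2.INTER_CUBIC) for x,y in((228,290),(280,245),(340,205))]
cv2.imwrite("pics/crop0.png",np.vstack([np.hstack(c[:3]),np.hstack(c[3:]),np.hstack(d)]))
```

```text
(no output)
```

View pics/crop0.png

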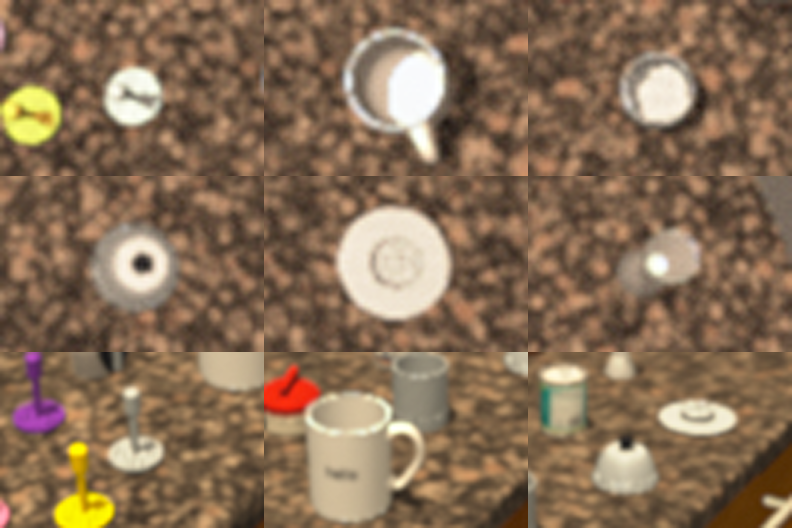

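```bash
cat > h.py <<'E'
import cv2,numpy as np
from cell import ctrl,get_image,get_calibration
def ray(n,u,v,z):
    c=get_calibration(n);T=c["world_from_camera"]
    d=T[:3,:3]@np.linalg.solve(c["mtx"],[u,v,1]);o=T[:3,3]
    s=(z-o[2])/d[2];return (o+s*d),s*c["mtx"][0,0]/c["mtx"][0,0]
def blob(im,seed,r,sat=55,val=70):
    """largest low-saturation blob near seed: enclosing circle, ellipse, centroid"""
    k=4;x,y=seed;x0,y0=int(x-r),int(y-r)
    c=cv2.resize(im[y0:y0+2*r,x0:x0+2*r],None,fx=k,fy=k,interpolation=cv2.INTER_CUBIC)
    h=cv2.cvtColor(c,cv2.COLOR_RGB2HSV)
    m=((h[...,1]<sat)&(h[...,2]>val)).astype(np.uint8)
    m=cv2.morphologyEx(m,cv2.MORPH_CLOSE,np.ones((9,9)));m=cv2.morphologyEx(m,cv2.MORPH_OPEN,np.ones((9,9)))
    cs,_=cv2.findContours(m,cv2.RETR_EXTERNAL,cv2.CHAIN_APPROX_NONE)
    q=max(cs,key=cv2.contourArea)
    q=cv2.convexHull(q)
    f=lambda p:((p[0]+.5)/k-.5+x0,(p[1]+.5)/k-.5+y0)
    e=cv2.fitEllipse(q);M=cv2.moments(q)
    return f(e[0]),(e[1][0]/k,e[1][1]/k),f((M['m10']/M['m00'],M['m01']/M['m00'])),c,m*255
E
python3 - <<'E'
from h import *
im=cv2.imread("pics/top0.png")[:,:,::-1].copy()
rows=[]
for n,s,r,z,D in(("press",(190,234),13,7,46),("mug",(236,232),17,97,78),("cup",(290,221),14,66,58),("lid",(343,234),16,3,76),("plate",(400,235),19,6,94)):
    if n=="mug": im2=im.copy();im2[243:,:]=(90,60,40)
    else: im2=im
    e,ax,ct,c,m=blob(im2,s,r,70,80)
    p,dep=ray("top",*e,z);p2,_=ray("top",*ct,z)
    print(n,np.round(e,1),"size mm",np.round(np.array(ax)*dep/418.8,1),D,"pos",np.round(p,1),np.round(p2[:2],1))
    rows.append(np.vstack([cv2.resize(c,(150,150)),cv2.resize(cv2.cvtColor(m,8),(150,150))]))
cv2.imwrite("pics/m0.png",np.hstack(rows)[:,:,::-1])
p,_=ray("top",343+(142-396/1)*0+ (142/4-33),212+(263-176)/4,53);print("lid knob",p)
p,_=ray("side",183+132/264*90*1,260+455/176*60-120,3);print("press side",p)
E
```

```text
press [189.8 233.7] size mm [51.4 54.4] 46 pos [419.5 345.8   7. ] [419.4 345.7]
mug [235.9 230. ] size mm [84.6 90.3] 78 pos [421.3 179.8  97. ] [421.8 180.1]
cup [288.9 221.1] size mm [63.4 64.4] 58 pos [449.4  11.4  66. ] [449.3  11.2]
lid [343.2 234.4] size mm [74.9 77.2] 76 pos [ 407.2 -171.5    3. ] [ 407.2 -171.5]
plate [399.  234.3] size mm [97.5 99.9] 94 pos [ 403.6 -359.2    6. ] [ 403.8 -359.2]
lid knob [ 405.72272524 -172.23050861   53.        ]
press side [419.26593461 351.49623839   3.        ]
```

View pics/m0.png

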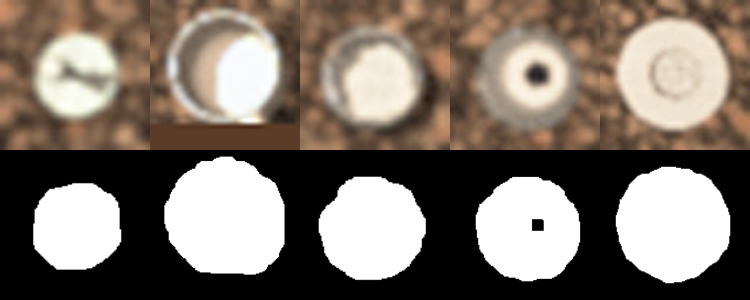

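The masks agree with the known sizes once blur is allowed for, and the steel press is confirmed. Positions: press (419,346), mug (422,180), cup (449,11), lid (406,-172), plate (404,-359). I'm moving towards the plate.

```bash
python3 -m creep '[{"dx":0.07,"dy":-0.13,"grip":-1},{"dx":0.14,"dy":-0.26,"grip":-1},{"dx":0.21,"dy":-0.39,"grip":-1},{"dx":0.28,"dy":-0.52,"grip":-1},{"dx":0.35,"dy":-0.65,"grip":-1}]'
python3 -m creep '[{"dy":-0.14,"grip":-1},{"dy":-0.28,"grip":-1},{"dy":-0.42,"grip":-1},{"dy":-0.56,"grip":-1},{"dy":-0.7,"grip":-1}]'
```

```text
$[0]: bad value
$[0]: bad value
```

```bash
python3 -m creep '[{"dx":0.07,"dy":-0.13,"dz":0,"rx":0,"ry":0,"rz":0,"grip":-1},{"dx":0.14,"dy":-0.26,"dz":0,"rx":0,"ry":0,"rz":0,"grip":-1},{"dx":0.21,"dy":-0.39,"dz":0,"rx":0,"ry":0,"rz":0,"grip":-1},{"dx":0.28,"dy":-0.52,"dz":0,"rx":0,"ry":0,"rz":0,"grip":-1},{"dx":0.35,"dy":-0.65,"dz":0,"rx":0,"ry":0,"rz":0,"grip":-1}]'
```

```text
clock: 0.72
eef_pos: [435.4, 317.5, 231.1]
tool_rot: [-3.141, -0.0, 2.671]
force: [1.0, 0.9, 0.6]
width: 85.4
gripper_force: 0.0
```

```bash
python3 -m creep '[{"dx":0,"dy":-0.14,"dz":0,"rx":0,"ry":0,"rz":0,"grip":-1},{"dx":0,"dy":-0.28,"dz":0,"rx":0,"ry":0,"rz":0,"grip":-1},{"dx":0,"dy":-0.42,"dz":0,"rx":0,"ry":0,"rz":0,"grip":-1},{"dx":0,"dy":-0.56,"dz":0,"rx":0,"ry":0,"rz":0,"grip":-1},{"dx":0,"dy":-0.7,"dz":0,"rx":0,"ry":0,"rz":0,"grip":-1}]'
python3 -m creep '[{"dx":0,"dy":-0.14,"dz":0,"rx":0,"ry":0,"rz":0,"grip":-1},{"dx":0,"dy":-0.28,"dz":0,"rx":0,"ry":0,"rz":0,"grip":-1},{"dx":0,"dy":-0.42,"dz":0,"rx":0,"ry":0,"rz":0,"grip":-1},{"dx":0,"dy":-0.56,"dz":0,"rx":0,"ry":0,"rz":0,"grip":-1},{"dx":0,"dy":-0.7,"dz":0,"rx":0,"ry":0,"rz":0,"grip":-1}]'
python3 -m creep '[{"dx":-0.04,"dy":-0.15,"dz":0,"rx":0,"ry":0,"rz":0,"grip":-1},{"dx":-0.077,"dy":-0.296,"dz":-0.05,"rx":0,"ry":0,"rz":0,"grip":-1},{"dx":-0.077,"dy":-0.296,"dz":-0.15,"rx":0,"ry":0,"rz":0,"grip":-1},{"dx":-0.077,"dy":-0.296,"dz":-0.25,"rx":0,"ry":0,"rz":0,"grip":-1},{"dx":-0.077,"dy":-0.296,"dz":-0.35,"rx":0,"ry":0,"rz":0,"grip":-1}]'
python3 - <<'E'
from h import *
for n in("top","side"):cv2.imwrite(f"pics/{n}1.png",get_image(n)[:,:,::-1])
a=cv2.imread("pics/top1.png")[170:290,320:480];b=cv2.imread("pics/side1.png")[140:260,270:430]
cv2.imwrite("pics/c1.png",np.hstack([cv2.resize(i,(400,300),interpolation=2) for i in(a,b)]))
E
```

```text
clock: 1.35
eef_pos: [434.5, 37.5, 231.3]
tool_rot: [3.142, 0.0, 2.671]
force: [1.7, -0.2, 0.6]
width: 85.4
gripper_force: 0.0
clock: 1.98
eef_pos: [434.5, -242.3, 231.2]
tool_rot: [3.141, -0.0, 2.671]
force: [0.7, 0.5, 0.3]
width: 85.4
gripper_force: 0.0
clock: 2.6
eef_pos: [403.8, -359.2, 89.9]
tool_rot: [3.141, -0.0, 2.67]
force: [-0.0, 0.5, -0.8]
width: 85.2
gripper_force: 0.0
```

View pics/c1.png

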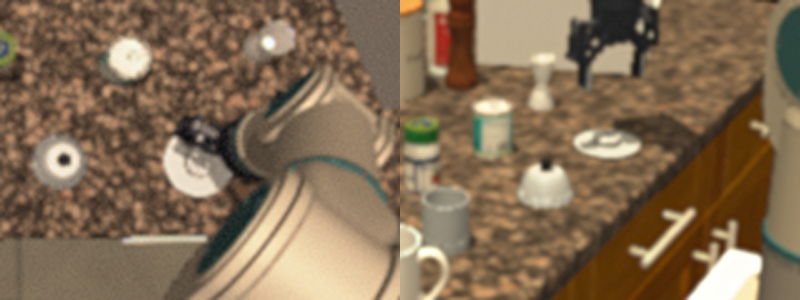

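The gripper hangs over the plate: fingers at about (380–455, 130–170) in the left crop, plate at (197,163) of that crop, clear of the others. I'm descending to the boss and gripping.

```bash
python3 -m creep '[{"dx":0,"dy":0,"dz":-0.06,"rx":0,"ry":0,"rz":0,"grip":-1},{"dx":0,"dy":0,"dz":-0.12,"rx":0,"ry":0,"rz":0,"grip":-1},{"dx":0,"dy":0,"dz":-0.17,"rx":0,"ry":0,"rz":0,"grip":-1},{"dx":0,"dy":0,"dz":-0.2,"rx":0,"ry":0,"rz":0,"grip":-1},{"dx":0,"dy":0,"dz":-0.212,"rx":0,"ry":0,"rz":0,"grip":-1}]'
python3 -m creep '[{"dx":0,"dy":0,"dz":0,"rx":0,"ry":0,"rz":0,"grip":1},{"dx":0,"dy":0,"dz":0,"rx":0,"ry":0,"rz":0,"grip":1},{"dx":0,"dy":0,"dz":0,"rx":0,"ry":0,"rz":0,"grip":1},{"dx":0,"dy":0,"dz":0,"rx":0,"ry":0,"rz":0,"grip":1},{"dx":0,"dy":0,"dz":0,"rx":0,"ry":0,"rz":0,"grip":1}]'
```

```text
clock: 3.32
eef_pos: [404.4, -359.3, 6.8]
tool_rot: [-3.141, 0.0, 2.671]
force: [-0.2, -1.4, -0.2]
width: 85.6
gripper_force: 0.0
clock: 3.95
eef_pos: [404.4, -359.3, 7.7]
tool_rot: [-3.141, 0.001, 2.671]
force: [-1.4, 1.0, 6.5]
width: 38.7
gripper_force: 59.4
```

```bash
python3 -m creep '[{"dx":0,"dy":0,"dz":0.02,"rx":0,"ry":0,"rz":0,"grip":1},{"dx":0,"dy":0,"dz":0.04,"rx":0,"ry":0,"rz":0,"grip":1},{"dx":0,"dy":0,"dz":0.06,"rx":0,"ry":0,"rz":0,"grip":1},{"dx":0,"dy":0,"dz":0.08,"rx":0,"ry":0,"rz":0,"grip":1},{"dx":0,"dy":0,"dz":0.1,"rx":0,"ry":0,"rz":0,"grip":1}]'
python3 - <<'E'
from h import *
for n in("top","side"):cv2.imwrite(f"pics/{n}2.png",get_image(n)[:,:,::-1])
a=cv2.imread("pics/top2.png")[200:270,350:443];b=cv2.imread("pics/side2.png")[140:230,300:420]
cv2.imwrite("pics/c2.png",np.hstack([cv2.resize(i,(400,300),interpolation=2) for i in(a,b)]))
E
```

```text
clock: 4.58
eef_pos: [404.0, -359.1, 47.1]
tool_rot: [-3.142, 0.0, 2.671]
force: [0.8, -0.4, -0.6]
width: 38.3
gripper_force: 60.5
```

View pics/c2.png

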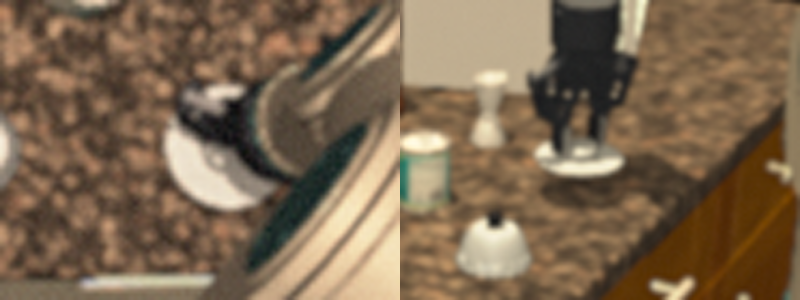

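```bash
python3 -m creep '[{"dx":0,"dy":0,"dz":0.07,"rx":0,"ry":0,"rz":0,"grip":1},{"dx":0,"dy":0,"dz":0.16,"rx":0,"ry":0,"rz":0,"grip":1},{"dx":0,"dy":0.05,"dz":0.25,"rx":0,"ry":0,"rz":0,"grip":1},{"dx":0,"dy":0.12,"dz":0.28,"rx":0,"ry":0,"rz":0,"grip":1},{"dx":0,"dy":0.2,"dz":0.28,"rx":0,"ry":0,"rz":0,"grip":1}]'
python3 -m creep '[{"dx":0.01,"dy":0.12,"dz":0,"rx":0,"ry":0,"rz":0,"grip":1},{"dx":0.02,"dy":0.24,"dz":0,"rx":0,"ry":0,"rz":0,"grip":1},{"dx":0.03,"dy":0.36,"dz":0,"rx":0,"ry":0,"rz":0,"grip":1},{"dx":0.04,"dy":0.48,"dz":0,"rx":0,"ry":0,"rz":0,"grip":1},{"dx":0.045,"dy":0.6,"dz":0,"rx":0,"ry":0,"rz":0,"grip":1}]'
python3 -m creep '[{"dx":0,"dy":0.12,"dz":0,"rx":0,"ry":0,"rz":0,"grip":1},{"dx":0,"dy":0.25,"dz":0,"rx":0,"ry":0,"rz":0,"grip":1},{"dx":0,"dy":0.38,"dz":0,"rx":0,"ry":0,"rz":0,"grip":1},{"dx":0,"dy":0.49,"dz":0,"rx":0,"ry":0,"rz":0,"grip":1},{"dx":0,"dy":0.549,"dz":0,"rx":0,"ry":0,"rz":0,"grip":1}]'
python3 - <<'E'
from h import *
print(ctrl.read_state()['eef_pos'])
for n in("top","side"):cv2.imwrite(f"pics/{n}3.png",get_image(n)[:,:,::-1])
a=cv2.imread("pics/top3.png")[190:265,190:290];b=cv2.imread("pics/side3.png")[190:280,210:330]
cv2.imwrite("pics/c3.png",np.hstack([cv2.resize(i,(400,300),interpolation=2) for i in(a,b)]))
E
```

```text
clock: 5.3
eef_pos: [404.5, -279.0, 159.6]
tool_rot: [-3.141, 0.003, 2.67]
force: [0.2, 0.9, -0.7]
width: 38.1
gripper_force: 60.6
clock: 5.92
eef_pos: [422.1, -37.6, 158.5]
tool_rot: [3.141, 0.0, 2.671]
force: [0.7, 1.0, -0.8]
width: 38.5
gripper_force: 60.6
clock: 6.55
eef_pos: [421.6, 183.4, 158.4]
tool_rot: [3.141, -0.0, 2.674]
force: [1.0, -1.1, -2.0]
width: 38.4
gripper_force: 60.6
[421.58388036 183.3833484  158.38685993]
```

View pics/c3.png

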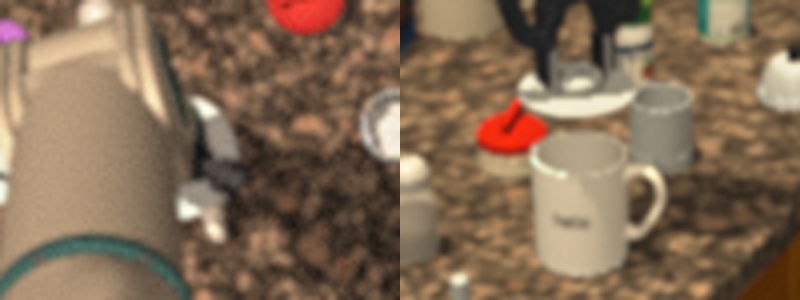

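Run:
```python
from h import *
for z in(150,154,158):print("plate",z,ray("side",263.5-.35,217.6-.35,z)[0].round(1))
print("mug",ray("side",264.3-.35,236.5-.35,97)[0].round(1))
s=ctrl.read_state();print(s['eef_pos'])
```

```text
plate 150 [420.3 184.8 150. ]
plate 154 [415.8 191.3 154. ]
plate 158 [411.2 197.8 158. ]
mug [415.6 190.7  97. ]
[421.72064584 183.75762604 158.33640332]
```

```bash
python3 -m creep '[{"dx":0,"dy":0,"dz":-0.03,"rx":0,"ry":0,"rz":0,"grip":1},{"dx":0,"dy":0,"dz":-0.06,"rx":0,"ry":0,"rz":0,"grip":1},{"dx":0,"dy":0,"dz":-0.09,"rx":0,"ry":0,"rz":0,"grip":1},{"dx":0,"dy":0,"dz":-0.115,"rx":0,"ry":0,"rz":0,"grip":1},{"dx":0,"dy":0,"dz":-0.13,"rx":0,"ry":0,"rz":0,"grip":1}]'
python3 -m creep '[{"dx":0,"dy":0,"dz":0,"rx":0,"ry":0,"rz":0,"grip":1},{"dx":0,"dy":0,"dz":-0.005,"rx":0,"ry":0,"rz":0,"grip":1},{"dx":0,"dy":0,"dz":-0.01,"rx":0,"ry":0,"rz":0,"grip":1},{"dx":0,"dy":0,"dz":-0.01,"rx":0,"ry":0,"rz":0,"grip":1},{"dx":0,"dy":0,"dz":-0.01,"rx":0,"ry":0,"rz":0,"grip":1}]'
```

```text
clock: 7.28
eef_pos: [421.8, 180.1, 105.6]
tool_rot: [-3.141, -0.001, 2.67]
force: [-0.2, -0.4, -1.5]
width: 38.3
gripper_force: 60.6
clock: 7.9
eef_pos: [422.1, 180.6, 102.6]
tool_rot: [3.141, 0.0, 2.671]
force: [0.7, -0.5, 0.0]
width: 38.6
gripper_force: 60.6
```

```bash
python3 -m creep '[{"dx":0,"dy":0,"dz":-0.0025,"rx":0,"ry":0,"rz":0,"grip":1},{"dx":0,"dy":0,"dz":-0.0025,"rx":0,"ry":0,"rz":0,"grip":1},{"dx":0,"dy":0,"dz":-0.005,"rx":0,"ry":0,"rz":0,"grip":1},{"dx":0,"dy":0,"dz":-0.005,"rx":0,"ry":0,"rz":0,"grip":1},{"dx":0,"dy":0,"dz":-0.005,"rx":0,"ry":0,"rz":0,"grip":1}]'
```

```text
clock: 8.52
eef_pos: [422.2, 180.6, 101.1]
tool_rot: [3.141, 0.0, 2.671]
force: [-0.9, -0.2, 6.2]
width: 38.5
gripper_force: 61.5
```

Contact on the rim came at the expected height (TCP 101). I'm releasing and lifting.

```bash
python3 -m creep '[{"dx":0,"dy":0,"dz":0.002,"rx":0,"ry":0,"rz":0,"grip":-0.1},{"dx":0,"dy":0,"dz":0.002,"rx":0,"ry":0,"rz":0,"grip":-0.3},{"dx":0,"dy":0,"dz":0.002,"rx":0,"ry":0,"rz":0,"grip":-0.6},{"dx":0,"dy":0,"dz":0.002,"rx":0,"ry":0,"rz":0,"grip":-1},{"dx":0,"dy":0,"dz":0.002,"rx":0,"ry":0,"rz":0,"grip":-1}]'
python3 -m creep '[{"dx":0,"dy":0,"dz":0.05,"rx":0,"ry":0,"rz":0,"grip":-1},{"dx":0,"dy":0,"dz":0.12,"rx":0,"ry":0,"rz":0,"grip":-1},{"dx":0.02,"dy":-0.08,"dz":0.2,"rx":0,"ry":0,"rz":0,"grip":-1},{"dx":0.05,"dy":-0.2,"dz":0.2,"rx":0,"ry":0,"rz":0,"grip":-1},{"dx":0.0675,"dy":-0.32,"dz":0.2,"rx":0,"ry":0,"rz":0,"grip":-1}]'
python3 - <<'E'
from h import *
s=ctrl.read_state();print(s['eef_pos'])
for n in("top","side"):cv2.imwrite(f"pics/{n}4.png",get_image(n)[:,:,::-1])
a=cv2.imread("pics/top4.png")[195:270,195:295];b=cv2.imread("pics/side4.png")[200:290,220:340]
cv2.imwrite("pics/c4.png",np.hstack([cv2.resize(i,(400,300),interpolation=2) for i in(a,b)]))
E
```

```text
clock: 9.15
eef_pos: [422.0, 180.5, 101.2]
tool_rot: [-3.141, -0.0, 2.671]
force: [-0.1, -0.4, -0.3]
width: 85.2
gripper_force: 0.0
clock: 9.78
eef_pos: [449.9, 51.5, 181.9]
tool_rot: [3.14, 0.002, 2.672]
force: [1.0, -0.6, 0.3]
width: 85.6
gripper_force: 0.0
[449.86443977  51.46968204 181.89200609]
```

View pics/c4.png

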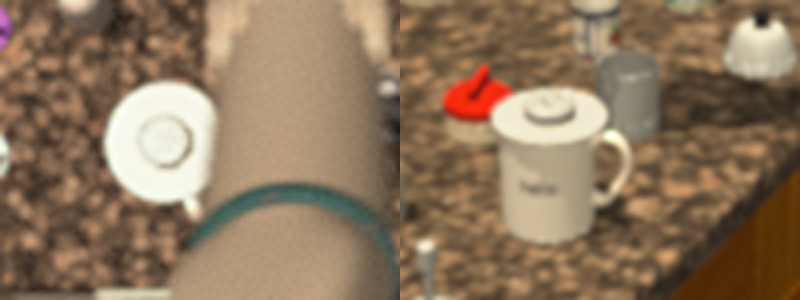

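The plate lies flat on the mug, with its boss at crop (165,140), centred on it. On to the cup.

```bash
python3 -m creep '[{"dx":0,"dy":-0.06,"dz":0,"rx":0,"ry":0,"rz":0,"grip":-1},{"dx":0,"dy":-0.103,"dz":-0.05,"rx":0,"ry":0,"rz":0,"grip":-1},{"dx":0,"dy":-0.103,"dz":-0.1,"rx":0,"ry":0,"rz":0,"grip":-1},{"dx":0,"dy":-0.103,"dz":-0.14,"rx":0,"ry":0,"rz":0,"grip":-1},{"dx":0,"dy":-0.103,"dz":-0.17,"rx":0,"ry":0,"rz":0,"grip":-1}]'
python3 -m creep '[{"dx":0,"dy":0,"dz":-0.05,"rx":0,"ry":0,"rz":0,"grip":-1},{"dx":0,"dy":0,"dz":-0.1,"rx":0,"ry":0,"rz":0,"grip":-1},{"dx":0,"dy":0,"dz":-0.15,"rx":0,"ry":0,"rz":0,"grip":-1},{"dx":0,"dy":0,"dz":-0.2,"rx":0,"ry":0,"rz":0,"grip":-1},{"dx":0,"dy":0,"dz":-0.216,"rx":0,"ry":0,"rz":0,"grip":-1}]'
python3 -m creep '[{"dx":0,"dy":0,"dz":0,"rx":0,"ry":0,"rz":0,"grip":1},{"dx":0,"dy":0,"dz":0,"rx":0,"ry":0,"rz":0,"grip":1},{"dx":0,"dy":0,"dz":0,"rx":0,"ry":0,"rz":0,"grip":1},{"dx":0,"dy":0,"dz":0,"rx":0,"ry":0,"rz":0,"grip":1},{"dx":0,"dy":0,"dz":0,"rx":0,"ry":0,"rz":0,"grip":1}]'
```

```text
clock: 10.5
eef_pos: [448.8, 11.8, 112.6]
tool_rot: [-3.141, -0.001, 2.671]
force: [-0.4, -0.2, -0.1]
width: 85.4
gripper_force: 0.0
clock: 11.12
eef_pos: [448.5, 11.7, 25.8]
tool_rot: [-3.141, -0.002, 2.671]
force: [0.4, 0.1, 0.4]
width: 85.6
gripper_force: 0.0
clock: 11.75
eef_pos: [449.3, 11.6, 27.4]
tool_rot: [3.141, 0.0, 2.671]
force: [-0.6, 1.1, 5.9]
width: 57.7
gripper_force: 64.5
```

```bash
python3 -m creep '[{"dx":0,"dy":0,"dz":0.05,"rx":0,"ry":0,"rz":0,"grip":1},{"dx":0,"dy":0,"dz":0.13,"rx":0,"ry":0,"rz":0,"grip":1},{"dx":0,"dy":0,"dz":0.22,"rx":0,"ry":0,"rz":0,"grip":1},{"dx":0,"dy":0,"dz":0.31,"rx":0,"ry":0,"rz":0,"grip":1},{"dx":0,"dy":0,"dz":0.35,"rx":0,"ry":0,"rz":0,"grip":1}]'
python3 -m creep '[{"dx":-0.01,"dy":0.08,"dz":0,"rx":0,"ry":0,"rz":0,"grip":1},{"dx":-0.03,"dy":0.18,"dz":0,"rx":0,"ry":0,"rz":0,"grip":1},{"dx":-0.05,"dy":0.28,"dz":0,"rx":0,"ry":0,"rz":0,"grip":1},{"dx":-0.06,"dy":0.37,"dz":0,"rx":0,"ry":0,"rz":0,"grip":1},{"dx":-0.0675,"dy":0.423,"dz":0,"rx":0,"ry":0,"rz":0,"grip":1}]'
python3 -m creep '[{"dx":0,"dy":0,"dz":0,"rx":0,"ry":0,"rz":0,"grip":1},{"dx":0,"dy":0,"dz":-0.01,"rx":0,"ry":0,"rz":0,"grip":1},{"dx":0,"dy":0,"dz":-0.02,"rx":0,"ry":0,"rz":0,"grip":1},{"dx":0,"dy":0,"dz":-0.03,"rx":0,"ry":0,"rz":0,"grip":1},{"dx":0,"dy":0,"dz":-0.03,"rx":0,"ry":0,"rz":0,"grip":1}]'
python3 - <<'E'
from h import *
s=ctrl.read_state();print(s['eef_pos'])
for n in("top","side"):cv2.imwrite(f"pics/{n}5.png",get_image(n)[:,:,::-1])
a=cv2.imread("pics/top5.png")[195:270,195:295];b=cv2.imread("pics/side5.png")[180:270,220:340]
cv2.imwrite("pics/c5.png",np.hstack([cv2.resize(i,(400,300),interpolation=2) for i in(a,b)]))
E
```

```text
clock: 12.38
eef_pos: [449.7, 11.1, 168.6]
tool_rot: [3.14, 0.002, 2.671]
force: [0.0, -0.7, -2.1]
width: 57.7
gripper_force: 64.4
clock: 13.0
eef_pos: [421.4, 182.4, 166.7]
tool_rot: [-3.142, -0.0, 2.673]
force: [0.1, -0.4, -0.6]
width: 57.6
gripper_force: 64.4
clock: 13.62
eef_pos: [421.9, 179.9, 154.6]
tool_rot: [-3.141, -0.0, 2.67]
force: [0.3, 0.9, -0.9]
width: 57.7
gripper_force: 64.4
[421.88221934 179.90590217 154.56732519]
```

View pics/c5.png

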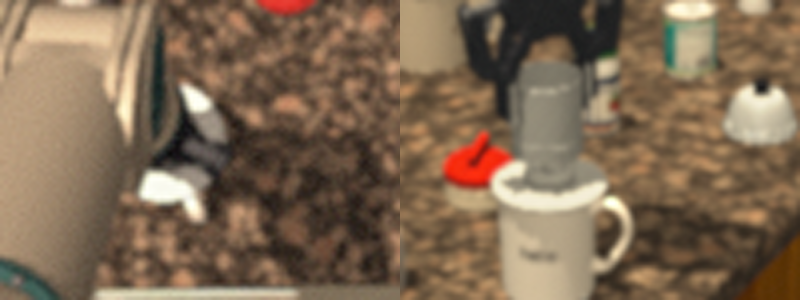

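The cup is upright over the boss, crop columns 547 and 548. I'm lowering it.

```bash
python3 -m creep '[{"dx":0,"dy":0,"dz":-0.015,"rx":0,"ry":0,"rz":0,"grip":1},{"dx":0,"dy":0,"dz":-0.03,"rx":0,"ry":0,"rz":0,"grip":1},{"dx":0,"dy":0,"dz":-0.045,"rx":0,"ry":0,"rz":0,"grip":1},{"dx":0,"dy":0,"dz":-0.055,"rx":0,"ry":0,"rz":0,"grip":1},{"dx":0,"dy":0,"dz":-0.063,"rx":0,"ry":0,"rz":0,"grip":1}]'
python3 -m creep '[{"dx":0,"dy":0,"dz":-0.0025,"rx":0,"ry":0,"rz":0,"grip":1},{"dx":0,"dy":0,"dz":-0.005,"rx":0,"ry":0,"rz":0,"grip":1},{"dx":0,"dy":0,"dz":-0.005,"rx":0,"ry":0,"rz":0,"grip":1},{"dx":0,"dy":0,"dz":-0.0075,"rx":0,"ry":0,"rz":0,"grip":1},{"dx":0,"dy":0,"dz":-0.0075,"rx":0,"ry":0,"rz":0,"grip":1}]'
```

```text
clock: 14.35
eef_pos: [422.0, 180.4, 129.4]
tool_rot: [-3.141, -0.0, 2.671]
force: [0.1, -0.4, -0.5]
width: 57.5
gripper_force: 64.4
clock: 14.98
eef_pos: [422.2, 180.6, 127.0]
tool_rot: [3.141, 0.0, 2.671]
force: [-0.4, -0.6, 2.6]
width: 57.5
gripper_force: 64.8
```

```bash
python3 -m creep '[{"dx":0,"dy":0,"dz":0.001,"rx":0,"ry":0,"rz":0,"grip":-0.5},{"dx":0,"dy":0,"dz":0.001,"rx":0,"ry":0,"rz":0,"grip":-0.8},{"dx":0,"dy":0,"dz":0.001,"rx":0,"ry":0,"rz":0,"grip":-1},{"dx":0,"dy":0,"dz":0.001,"rx":0,"ry":0,"rz":0,"grip":-1},{"dx":0,"dy":0,"dz":0.001,"rx":0,"ry":0,"rz":0,"grip":-1}]'
python3 -m creep '[{"dx":0,"dy":0,"dz":0.04,"rx":0,"ry":0,"rz":0,"grip":-1},{"dx":0,"dy":0,"dz":0.1,"rx":0,"ry":0,"rz":0,"grip":-1},{"dx":0,"dy":0,"dz":0.18,"rx":0,"ry":0,"rz":0,"grip":-1},{"dx":0,"dy":0,"dz":0.25,"rx":0,"ry":0,"rz":0,"grip":-1},{"dx":0,"dy":0.08,"dz":0.25,"rx":0,"ry":0,"rz":0,"grip":-1}]'
python3 -m creep '[{"dx":0,"dy":0.1,"dz":0,"rx":0,"ry":0,"rz":0,"grip":-0.2},{"dx":-0.0065,"dy":0.22,"dz":0,"rx":0,"ry":0,"rz":0,"grip":-0.2},{"dx":-0.0065,"dy":0.3,"dz":0,"rx":0,"ry":0,"rz":0,"grip":-0.2},{"dx":-0.0065,"dy":0.333,"dz":-0.1,"rx":0,"ry":0,"rz":0,"grip":-0.2},{"dx":-0.0065,"dy":0.333,"dz":-0.2,"rx":0,"ry":0,"rz":0,"grip":-0.2}]'
python3 - <<'E'
from h import *
s=ctrl.read_state();print(s['eef_pos'])
for n in("top","side"):cv2.imwrite(f"pics/{n}6.png",get_image(n)[:,:,::-1])
a=cv2.imread("pics/top6.png")[195:270,170:270];b=cv2.imread("pics/side6.png")[190:310,180:340]
cv2.imwrite("pics/c6.png",np.hstack([cv2.resize(i,(400,300),interpolation=2) for i in(a,b)]))
E
```

```text
clock: 15.6
eef_pos: [422.0, 180.5, 127.1]
tool_rot: [-3.142, -0.0, 2.671]
force: [0.4, -0.0, -1.1]
width: 85.3
gripper_force: 0.0
clock: 16.23
eef_pos: [423.6, 211.2, 229.4]
tool_rot: [3.138, 0.003, 2.666]
force: [0.5, 0.4, -1.2]
width: 85.7
gripper_force: 0.0
clock: 16.85
eef_pos: [419.1, 347.7, 146.1]
tool_rot: [3.14, 0.0, 2.674]
force: [-0.1, -0.3, -0.6]
width: 51.2
gripper_force: 0.0
[419.12943296 347.7241479  146.10433613]
```

View pics/c6.png

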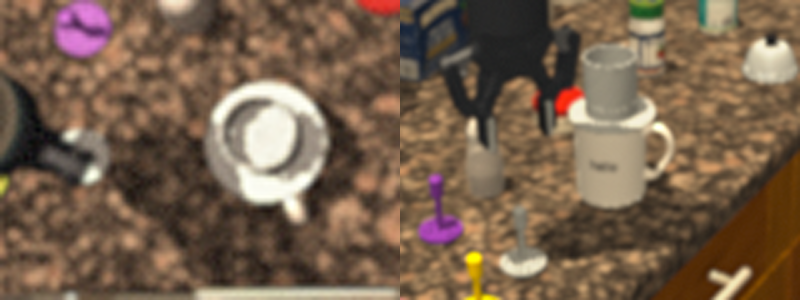

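The cup sits flat on the plate. The gripper is centred over the steel press (crop column 516 against 520). I'm descending.

```bash
python3 -m creep '[{"dx":0,"dy":0,"dz":-0.06,"rx":0,"ry":0,"rz":0,"grip":-0.2},{"dx":0,"dy":0,"dz":-0.12,"rx":0,"ry":0,"rz":0,"grip":-0.2},{"dx":0,"dy":0,"dz":-0.18,"rx":0,"ry":0,"rz":0,"grip":-0.2},{"dx":0,"dy":0,"dz":-0.22,"rx":0,"ry":0,"rz":0,"grip":-0.2},{"dx":0,"dy":0,"dz":-0.2375,"rx":0,"ry":0,"rz":0,"grip":-0.2}]'
python3 -m creep '[{"dx":0,"dy":0,"dz":0,"rx":0,"ry":0,"rz":0,"grip":0.3},{"dx":0,"dy":0,"dz":0,"rx":0,"ry":0,"rz":0,"grip":1},{"dx":0,"dy":0,"dz":0,"rx":0,"ry":0,"rz":0,"grip":1},{"dx":0,"dy":0,"dz":0,"rx":0,"ry":0,"rz":0,"grip":1},{"dx":0,"dy":0,"dz":0,"rx":0,"ry":0,"rz":0,"grip":1}]'
python3 - <<'E'
from h import *
for n in("top","side"):cv2.imwrite(f"pics/{n}7.png",get_image(n)[:,:,::-1])
E
```

```text
clock: 17.58
eef_pos: [419.8, 345.7, 52.2]
tool_rot: [3.141, 0.0, 2.67]
force: [-0.6, 0.2, 0.5]
width: 51.4
gripper_force: 0.0
clock: 18.2
eef_pos: [420.1, 346.3, 52.8]
tool_rot: [3.14, 0.001, 2.671]
force: [-0.2, 0.3, 6.3]
width: 11.5
gripper_force: 59.0
```

```bash
python3 -m creep '[{"dx":0,"dy":0,"dz":0.06,"rx":0,"ry":0,"rz":0,"grip":1},{"dx":0,"dy":0,"dz":0.15,"rx":0,"ry":0,"rz":0,"grip":1},{"dx":0,"dy":0,"dz":0.26,"rx":0,"ry":0,"rz":0,"grip":1},{"dx":0,"dy":0,"dz":0.37,"rx":0,"ry":0,"rz":0,"grip":1},{"dx":0,"dy":0,"dz":0.45,"rx":0,"ry":0,"rz":0,"grip":1}]'
python3 -m creep '[{"dx":0,"dy":-0.08,"dz":0,"rx":0,"ry":0,"rz":0,"grip":1},{"dx":0,"dy":-0.18,"dz":0,"rx":0,"ry":0,"rz":0,"grip":1},{"dx":0.0065,"dy":-0.28,"dz":0,"rx":0,"ry":0,"rz":0,"grip":1},{"dx":0.0065,"dy":-0.37,"dz":0,"rx":0,"ry":0,"rz":0,"grip":1},{"dx":0.0065,"dy":-0.413,"dz":0,"rx":0,"ry":0,"rz":0,"grip":1}]'
python3 -m creep '[{"dx":0,"dy":0,"dz":0,"rx":0,"ry":0,"rz":0,"grip":1},{"dx":0,"dy":0,"dz":0,"rx":0,"ry":0,"rz":0,"grip":1},{"dx":0,"dy":0,"dz":0,"rx":0,"ry":0,"rz":0,"grip":1},{"dx":0,"dy":0,"dz":0,"rx":0,"ry":0,"rz":0,"grip":1},{"dx":0,"dy":0,"dz":0,"rx":0,"ry":0,"rz":0,"grip":1}]'
python3 - <<'E'
from h import *
s=ctrl.read_state();print(s['eef_pos'])
for n in("top","side"):cv2.imwrite(f"pics/{n}8.png",get_image(n)[:,:,::-1])
a=cv2.imread("pics/top8.png")[195:270,195:295];b=cv2.imread("pics/side8.png")[155:245,210:330]
cv2.imwrite("pics/c8.png",np.hstack([cv2.resize(i,(400,300),interpolation=2) for i in(a,b)]))
E
```

```text
clock: 18.92
eef_pos: [419.2, 345.5, 233.6]
tool_rot: [3.141, 0.0, 2.671]
force: [0.2, 0.6, -1.4]
width: 11.2
gripper_force: 58.8
clock: 19.55
eef_pos: [421.4, 178.6, 232.0]
tool_rot: [-3.141, -0.001, 2.668]
force: [-0.3, 0.8, -1.0]
width: 11.2
gripper_force: 58.8
clock: 20.18
eef_pos: [422.0, 180.9, 232.0]
tool_rot: [-3.141, -0.0, 2.671]
force: [-0.2, 0.5, -0.4]
width: 11.3
gripper_force: 58.8
[421.97791724 180.87162327 232.03181487]
```

View pics/c8.png

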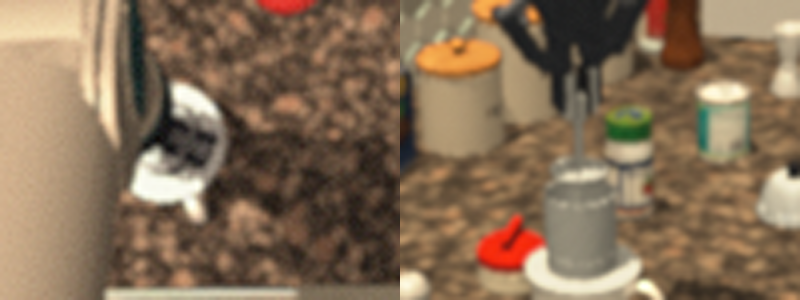

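```bash
python3 -m creep '[{"dx":0,"dy":0,"dz":-0.01,"rx":0,"ry":0,"rz":0,"grip":1},{"dx":0,"dy":0,"dz":-0.02,"rx":0,"ry":0,"rz":0,"grip":1},{"dx":0,"dy":0,"dz":-0.03,"rx":0,"ry":0,"rz":0,"grip":1},{"dx":0,"dy":0,"dz":-0.04,"rx":0,"ry":0,"rz":0,"grip":1},{"dx":0,"dy":0,"dz":-0.045,"rx":0,"ry":0,"rz":0,"grip":1}]'
python3 -m creep '[{"dx":0,"dy":0,"dz":-0.005,"rx":0,"ry":0,"rz":0,"grip":1},{"dx":0,"dy":0,"dz":-0.01,"rx":0,"ry":0,"rz":0,"grip":1},{"dx":0,"dy":0,"dz":-0.015,"rx":0,"ry":0,"rz":0,"grip":1},{"dx":0,"dy":0,"dz":-0.02,"rx":0,"ry":0,"rz":0,"grip":1},{"dx":0,"dy":0,"dz":-0.025,"rx":0,"ry":0,"rz":0,"grip":1}]'
```

```text
clock: 20.9
eef_pos: [421.9, 180.4, 213.8]
tool_rot: [-3.141, -0.0, 2.671]
force: [-0.5, 0.9, 0.0]
width: 11.5
gripper_force: 58.8
clock: 21.52
eef_pos: [422.0, 180.5, 204.0]
tool_rot: [3.142, -0.0, 2.671]
force: [-0.5, -0.2, -1.0]
width: 11.2
gripper_force: 58.8
```

No contact with the disc already inside the rim. I'm going down to the floor.

```bash
python3 -m creep '[{"dx":0,"dy":0,"dz":-0.02,"rx":0,"ry":0,"rz":0,"grip":1},{"dx":0,"dy":0,"dz":-0.04,"rx":0,"ry":0,"rz":0,"grip":1},{"dx":0,"dy":0,"dz":-0.06,"rx":0,"ry":0,"rz":0,"grip":1},{"dx":0,"dy":0,"dz":-0.07,"rx":0,"ry":0,"rz":0,"grip":1},{"dx":0,"dy":0,"dz":-0.078,"rx":0,"ry":0,"rz":0,"grip":1}]'
python3 -m creep '[{"dx":0,"dy":0,"dz":-0.0025,"rx":0,"ry":0,"rz":0,"grip":1},{"dx":0,"dy":0,"dz":-0.0025,"rx":0,"ry":0,"rz":0,"grip":1},{"dx":0,"dy":0,"dz":-0.005,"rx":0,"ry":0,"rz":0,"grip":1},{"dx":0,"dy":0,"dz":-0.005,"rx":0,"ry":0,"rz":0,"grip":1},{"dx":0,"dy":0,"dz":-0.005,"rx":0,"ry":0,"rz":0,"grip":1}]'
```

```text
clock: 22.15
eef_pos: [422.0, 180.4, 172.6]
tool_rot: [-3.141, -0.0, 2.671]
force: [-0.5, 0.2, -0.2]
width: 11.5
gripper_force: 58.8
clock: 22.78
eef_pos: [422.0, 180.5, 171.0]
tool_rot: [3.141, -0.0, 2.671]
force: [-0.1, -0.4, -0.6]
width: 11.1
gripper_force: 58.8
```

```bash
python3 -m creep '[{"dx":0,"dy":0,"dz":-0.0015,"rx":0,"ry":0,"rz":0,"grip":1},{"dx":0,"dy":0,"dz":-0.0025,"rx":0,"ry":0,"rz":0,"grip":1},{"dx":0,"dy":0,"dz":-0.0025,"rx":0,"ry":0,"rz":0,"grip":1},{"dx":0,"dy":0,"dz":-0.0025,"rx":0,"ry":0,"rz":0,"grip":1},{"dx":0,"dy":0,"dz":-0.0025,"rx":0,"ry":0,"rz":0,"grip":1}]'
```

```text
clock: 23.4
eef_pos: [422.2, 180.6, 170.0]
tool_rot: [3.141, 0.0, 2.671]
force: [0.4, -0.5, 4.1]
width: 11.2
gripper_force: 59.2
```

```bash
python3 -m creep '[{"dx":0,"dy":0,"dz":0.001,"rx":0,"ry":0,"rz":0,"grip":0.4},{"dx":0,"dy":0,"dz":0.001,"rx":0,"ry":0,"rz":0,"grip":0.1},{"dx":0,"dy":0,"dz":0.001,"rx":0,"ry":0,"rz":0,"grip":-0.2},{"dx":0,"dy":0,"dz":0.001,"rx":0,"ry":0,"rz":0,"grip":-0.2},{"dx":0,"dy":0,"dz":0.01,"rx":0,"ry":0,"rz":0,"grip":-0.2}]'
python3 -m creep '[{"dx":0,"dy":0,"dz":0.05,"rx":0,"ry":0,"rz":0,"grip":-0.2},{"dx":0,"dy":0,"dz":0.12,"rx":0,"ry":0,"rz":0,"grip":-0.2},{"dx":0,"dy":-0.06,"dz":0.19,"rx":0,"ry":0,"rz":0,"grip":-0.2},{"dx":0,"dy":-0.18,"dz":0.19,"rx":0,"ry":0,"rz":0,"grip":-0.2},{"dx":0,"dy":-0.3,"dz":0.19,"rx":0,"ry":0,"rz":0,"grip":-0.2}]'
python3 -m creep '[{"dx":0,"dy":-0.12,"dz":0,"rx":0,"ry":0,"rz":0,"grip":-0.2},{"dx":-0.02,"dy":-0.25,"dz":0,"rx":0,"ry":0,"rz":0,"grip":-0.2},{"dx":-0.039,"dy":-0.38,"dz":0,"rx":0,"ry":0,"rz":0,"grip":-0.2},{"dx":-0.039,"dy":-0.5,"dz":-0.02,"rx":0,"ry":0,"rz":0,"grip":-0.2},{"dx":-0.039,"dy":-0.581,"dz":-0.1,"rx":0,"ry":0,"rz":0,"grip":-0.2}]'
python3 -m creep '[{"dx":0,"dy":0,"dz":-0.05,"rx":0,"ry":0,"rz":0,"grip":-0.2},{"dx":0,"dy":0,"dz":-0.1,"rx":0,"ry":0,"rz":0,"grip":-0.2},{"dx":0,"dy":0,"dz":-0.15,"rx":0,"ry":0,"rz":0,"grip":-0.2},{"dx":0,"dy":0,"dz":-0.2,"rx":0,"ry":0,"rz":0,"grip":-0.2},{"dx":0,"dy":0,"dz":-0.2,"rx":0,"ry":0,"rz":0,"grip":-0.2}]'
python3 - <<'E'
from h import *
s=ctrl.read_state();print(s['eef_pos'])
for n in("top","side"):cv2.imwrite(f"pics/{n}9.png",get_image(n)[:,:,::-1])
a=cv2.imread("pics/side9.png")[150:240,220:340];b=cv2.imread("pics/side9.png")[150:240,275:395]
c=cv2.imread("pics/top9.png")[200:245,210:270];d=cv2.imread("pics/top9.png")[195:270,300:400]
cv2.imwrite("pics/c9.png",np.vstack([np.hstack([cv2.resize(i,(400,300),interpolation=2) for i in q]) for q in((a,b),(c,d))]))
E
```

```text
clock: 24.02
eef_pos: [421.8, 180.4, 173.9]
tool_rot: [-3.141, -0.0, 2.671]
force: [-0.2, 0.2, -0.6]
width: 51.4
gripper_force: 0.0
clock: 24.65
eef_pos: [422.2, 59.5, 250.6]
tool_rot: [3.14, 0.001, 2.672]
force: [0.2, -1.1, 0.1]
width: 51.2
gripper_force: 0.0
clock: 25.28
eef_pos: [407.7, -174.8, 211.0]
tool_rot: [3.141, 0.005, 2.669]
force: [0.9, 0.9, -0.2]
width: 51.1
gripper_force: 0.0
clock: 25.9
eef_pos: [405.6, -171.6, 129.2]
tool_rot: [-3.141, -0.003, 2.67]
force: [0.3, -0.3, 0.5]
width: 51.5
gripper_force: 0.0
[ 405.63106362 -171.6433446   129.23580115]
```

View pics/c9.png

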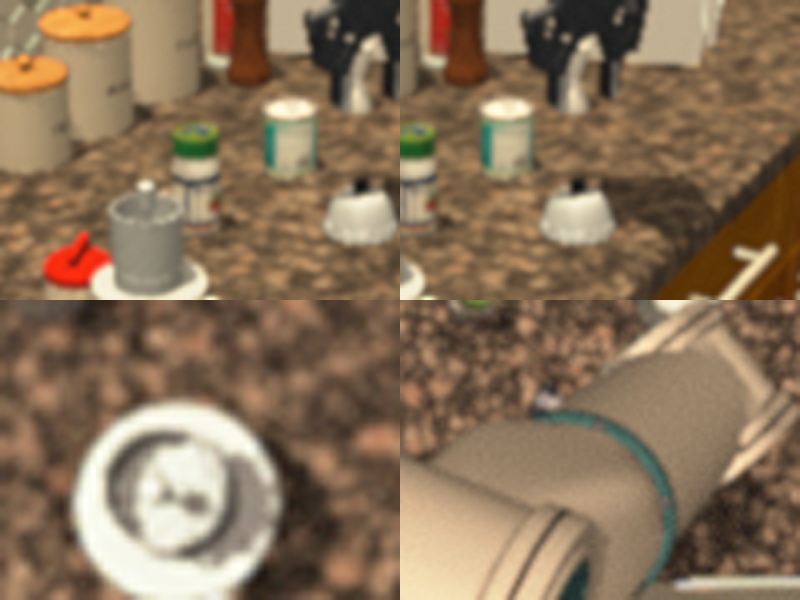

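The press stands in the cup with its handle up, at (147,185). The lid's knob (579) sits midway between the fingers (545 and 612). I'm grasping the knob.

```bash
python3 -m creep '[{"dx":0,"dy":0,"dz":-0.06,"rx":0,"ry":0,"rz":0,"grip":-0.2},{"dx":0,"dy":0,"dz":-0.12,"rx":0,"ry":0,"rz":0,"grip":-0.2},{"dx":0,"dy":0,"dz":-0.17,"rx":0,"ry":0,"rz":0,"grip":-0.2},{"dx":0,"dy":0,"dz":-0.21,"rx":0,"ry":0,"rz":0,"grip":-0.2},{"dx":0,"dy":0,"dz":-0.2245,"rx":0,"ry":0,"rz":0,"grip":-0.2}]'
python3 -m creep '[{"dx":0,"dy":0,"dz":0,"rx":0,"ry":0,"rz":0,"grip":0.3},{"dx":0,"dy":0,"dz":0,"rx":0,"ry":0,"rz":0,"grip":1},{"dx":0,"dy":0,"dz":0,"rx":0,"ry":0,"rz":0,"grip":1},{"dx":0,"dy":0,"dz":0,"rx":0,"ry":0,"rz":0,"grip":1},{"dx":0,"dy":0,"dz":0,"rx":0,"ry":0,"rz":0,"grip":1}]'
```

```text
clock: 26.62
eef_pos: [406.9, -172.1, 40.2]
tool_rot: [3.141, 0.001, 2.671]
force: [0.1, -0.2, 0.2]
width: 51.4
gripper_force: 0.0
clock: 27.25
eef_pos: [407.0, -172.1, 41.0]
tool_rot: [3.141, 0.002, 2.671]
force: [-0.3, -0.5, 7.1]
width: 15.0
gripper_force: 58.7
```

```bash
python3 -m creep '[{"dx":0,"dy":0,"dz":0.06,"rx":0,"ry":0,"rz":0,"grip":1},{"dx":0,"dy":0,"dz":0.16,"rx":0,"ry":0,"rz":0,"grip":1},{"dx":0,"dy":0,"dz":0.28,"rx":0,"ry":0,"rz":0,"grip":1},{"dx":0,"dy":0,"dz":0.4,"rx":0,"ry":0,"rz":0,"grip":1},{"dx":0,"dy":0,"dz":0.525,"rx":0,"ry":0,"rz":0,"grip":1}]'
python3 -m creep '[{"dx":0,"dy":0.08,"dz":0,"rx":0,"ry":0,"rz":0,"grip":1},{"dx":0.01,"dy":0.19,"dz":0,"rx":0,"ry":0,"rz":0,"grip":1},{"dx":0.02,"dy":0.31,"dz":0,"rx":0,"ry":0,"rz":0,"grip":1},{"dx":0.03,"dy":0.43,"dz":0,"rx":0,"ry":0,"rz":0,"grip":1},{"dx":0.039,"dy":0.55,"dz":0,"rx":0,"ry":0,"rz":0,"grip":1}]'
python3 -m creep '[{"dx":0,"dy":0.1,"dz":0,"rx":0,"ry":0,"rz":0,"grip":1},{"dx":0,"dy":0.2,"dz":0,"rx":0,"ry":0,"rz":0,"grip":1},{"dx":0,"dy":0.29,"dz":0,"rx":0,"ry":0,"rz":0,"grip":1},{"dx":0,"dy":0.331,"dz":0,"rx":0,"ry":0,"rz":0,"grip":1},{"dx":0,"dy":0.331,"dz":0,"rx":0,"ry":0,"rz":0,"grip":1}]'
python3 - <<'E'
from h import *
s=ctrl.read_state();print(s['eef_pos'])
for n in("top","side"):cv2.imwrite(f"pics/{n}10.png",get_image(n)[:,:,::-1])
a=cv2.imread("pics/top10.png")[195:270,195:295];b=cv2.imread("pics/side10.png")[155:245,210:330]
cv2.imwrite("pics/c10.png",np.hstack([cv2.resize(i,(400,300),interpolation=2) for i in(a,b)]))
E
```

```text
clock: 27.88
eef_pos: [405.9, -171.5, 251.8]
tool_rot: [-3.142, -0.0, 2.671]
force: [1.4, 0.5, -0.7]
width: 14.9
gripper_force: 59.0
clock: 28.5
eef_pos: [421.7, 49.8, 250.4]
tool_rot: [3.141, 0.0, 2.671]
force: [0.3, -0.1, -1.3]
width: 14.5
gripper_force: 59.0
clock: 29.12
eef_pos: [421.8, 180.7, 250.1]
tool_rot: [-3.141, 0.0, 2.672]
force: [-0.0, -0.1, -0.2]
width: 14.5
gripper_force: 59.0
[421.7925681  180.70626928 250.05325338]
```

View pics/c10.png

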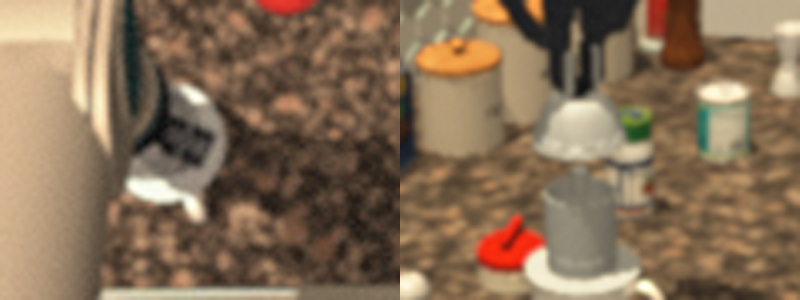

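The lid (crop column 580) is aligned over the cup (580). I'm lowering it.

```bash
python3 -m creep '[{"dx":0,"dy":0,"dz":-0.025,"rx":0,"ry":0,"rz":0,"grip":1},{"dx":0,"dy":0,"dz":-0.05,"rx":0,"ry":0,"rz":0,"grip":1},{"dx":0,"dy":0,"dz":-0.075,"rx":0,"ry":0,"rz":0,"grip":1},{"dx":0,"dy":0,"dz":-0.09,"rx":0,"ry":0,"rz":0,"grip":1},{"dx":0,"dy":0,"dz":-0.1,"rx":0,"ry":0,"rz":0,"grip":1}]'
python3 -m creep '[{"dx":0,"dy":0,"dz":-0.005,"rx":0,"ry":0,"rz":0,"grip":1},{"dx":0,"dy":0,"dz":-0.01,"rx":0,"ry":0,"rz":0,"grip":1},{"dx":0,"dy":0,"dz":-0.015,"rx":0,"ry":0,"rz":0,"grip":1},{"dx":0,"dy":0,"dz":-0.02,"rx":0,"ry":0,"rz":0,"grip":1},{"dx":0,"dy":0,"dz":-0.0225,"rx":0,"ry":0,"rz":0,"grip":1}]'
python3 -m creep '[{"dx":0,"dy":0,"dz":-0.0025,"rx":0,"ry":0,"rz":0,"grip":1},{"dx":0,"dy":0,"dz":-0.005,"rx":0,"ry":0,"rz":0,"grip":1},{"dx":0,"dy":0,"dz":-0.005,"rx":0,"ry":0,"rz":0,"grip":1},{"dx":0,"dy":0,"dz":-0.007,"rx":0,"ry":0,"rz":0,"grip":1},{"dx":0,"dy":0,"dz":-0.007,"rx":0,"ry":0,"rz":0,"grip":1}]'
```

```text
clock: 29.85
eef_pos: [422.0, 180.4, 209.6]
tool_rot: [-3.141, -0.0, 2.671]
force: [0.5, 0.7, -1.2]
width: 14.7
gripper_force: 59.0
clock: 30.48
eef_pos: [422.5, 180.5, 201.5]
tool_rot: [3.141, 0.001, 2.671]
force: [-1.8, -1.2, 8.9]
width: 14.4
gripper_force: 59.9
clock: 31.1
eef_pos: [424.2, 180.3, 201.0]
tool_rot: [3.137, 0.002, 2.67]
force: [-4.1, -2.6, 27.0]
width: 14.6
gripper_force: 61.6
```

Contact came about 3 mm too high. I'm easing off to look.

```bash
python3 -m creep '[{"dx":0,"dy":0,"dz":0.007,"rx":0,"ry":0,"rz":0,"grip":1},{"dx":0,"dy":0,"dz":0.01,"rx":0,"ry":0,"rz":0,"grip":1},{"dx":0,"dy":0,"dz":0.01,"rx":0,"ry":0,"rz":0,"grip":1},{"dx":0,"dy":0,"dz":0.01,"rx":0,"ry":0,"rz":0,"grip":1},{"dx":0,"dy":0,"dz":0.01,"rx":0,"ry":0,"rz":0,"grip":1}]'
python3 - <<'E'
from h import *
s=ctrl.read_state();print(s['force'],s['torque'])
for n in("top","side"):cv2.imwrite(f"pics/{n}11.png",get_image(n)[:,:,::-1])
b=cv2.imread("pics/side11.png")[160:280,205:330]
a=cv2.imread("pics/top11.png")[200:245,210:257]
cv2.imwrite("pics/c11.png",np.hstack([cv2.resize(i,(400,390),interpolation=2) for i in (a,b)]))
E
```

```text
clock: 31.72
eef_pos: [421.9, 180.5, 202.1]
tool_rot: [-3.141, -0.0, 2.671]
force: [-0.3, 0.2, -0.8]
width: 14.5
gripper_force: 59.1
[-0.25416278  0.23588179 -0.77408981] [ 0.00083604 -0.02983188  0.02929917]
```

View pics/c11.png

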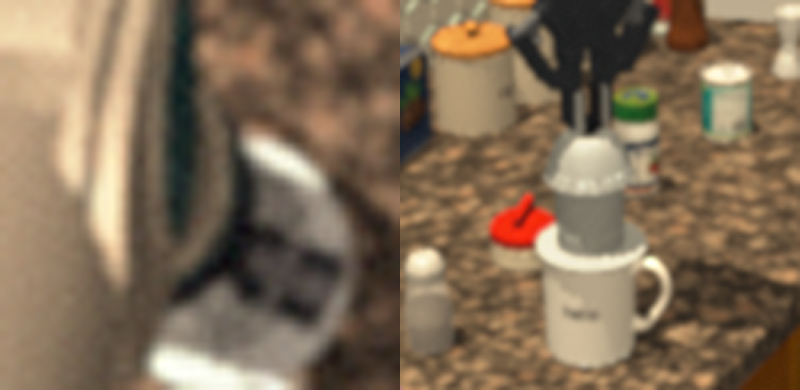

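```bash
python3 -m creep '[{"dx":0,"dy":0,"dz":-0.005,"rx":0,"ry":0,"rz":0,"grip":1},{"dx":0,"dy":0,"dz":-0.0075,"rx":0,"ry":0,"rz":0,"grip":1},{"dx":0,"dy":0,"dz":-0.0075,"rx":0,"ry":0,"rz":0,"grip":1},{"dx":0,"dy":0,"dz":-0.0075,"rx":0,"ry":0,"rz":0,"grip":1},{"dx":0,"dy":0,"dz":-0.0075,"rx":0,"ry":0,"rz":0,"grip":1}]'
python3 - <<'E'
from h import *
s=ctrl.read_state();print(s['force'],s['torque'],s['tool_rot'])
E
```

```text
clock: 32.45
eef_pos: [423.6, 180.2, 201.2]
tool_rot: [3.139, 0.002, 2.67]
force: [-2.5, -2.0, 19.0]
width: 14.4
gripper_force: 60.9
[-2.52580205 -2.01927313 19.02366521] [-0.4312767   0.6587424   0.03031258] [3.13863376e+00 1.71843489e-03 2.67005529e+00]
```

The torque at the TCP puts the contact about 35 mm out on the (-x,-y) side, which is the flare riding on the cup's rim. So the lid sits too far to (+x,+y). I'm shifting it about 3.5 mm and trying again.

```bash
python3 -m creep '[{"dx":0,"dy":0,"dz":0.0085,"rx":0,"ry":0,"rz":0,"grip":1},{"dx":-0.004,"dy":-0.0025,"dz":0.0085,"rx":0,"ry":0,"rz":0,"grip":1},{"dx":-0.0075,"dy":-0.005,"dz":0.0085,"rx":0,"ry":0,"rz":0,"grip":1},{"dx":-0.0075,"dy":-0.005,"dz":0.004,"rx":0,"ry":0,"rz":0,"grip":1},{"dx":-0.0075,"dy":-0.005,"dz":0.001,"rx":0,"ry":0,"rz":0,"grip":1}]'
python3 - <<'E'
from h import *
s=ctrl.read_state();print(s['force'],s['torque'],s['tool_rot'])
im=cv2.imread("pics/side11.png")
for v in(214,215,216,217,218,226,229,232):
    print(v,im[v,240:284].astype(int).sum(1).tolist())
E
```

```text
clock: 33.08
eef_pos: [420.4, 178.4, 201.1]
tool_rot: [3.139, 0.002, 2.67]
force: [-2.8, -1.9, 23.8]
width: 14.3
gripper_force: 61.4
[-2.7975774  -1.86481609 23.77313746] [-0.52307815  0.68592184  0.01642588] [3.13939118e+00 1.61366583e-03 2.67039609e+00]
214 [343, 318, 295, 276, 261, 241, 221, 207, 230, 301, 381, 396, 418, 491, 555, 573, 576, 572, 554, 551, 555, 562, 568, 565, 560, 546, 530, 521, 527, 542, 549, 543, 563, 582, 529, 480, 453, 443, 453, 465, 502, 504, 469, 427]
215 [286, 270, 253, 235, 221, 214, 207, 201, 223, 290, 382, 436, 475, 532, 559, 569, 588, 583, 563, 559, 579, 600, 599, 589, 586, 568, 527, 520, 544, 567, 577, 542, 533, 532, 491, 461, 440, 441, 443, 440, 459, 461, 440, 396]
216 [268, 263, 262, 252, 235, 223, 212, 214, 238, 281, 356, 432, 495, 540, 555, 563, 573, 567, 547, 556, 601, 639, 635, 609, 611, 597, 550, 530, 547, 559, 555, 526, 505, 496, 475, 431, 390, 383, 380, 369, 378, 371, 343, 319]
217 [319, 315, 304, 292, 272, 257, 243, 251, 272, 295, 328, 378, 444, 493, 533, 560, 562, 554, 544, 556, 598, 642, 635, 598, 592, 596, 565, 541, 535, 532, 521, 498, 474,
[... 255 characters left out ...]
 315, 322, 318, 317, 330]
226 [293, 292, 265, 204, 197, 256, 301, 303, 299, 301, 315, 330, 324, 302, 299, 311, 325, 335, 340, 343, 346, 350, 349, 349, 350, 353, 349, 348, 343, 341, 332, 321, 312, 304, 306, 319, 315, 298, 287, 278, 281, 304, 332, 354]
229 [252, 213, 205, 246, 297, 306, 303, 299, 313, 350, 413, 497, 570, 566, 455, 369, 342, 334, 336, 341, 344, 350, 355, 354, 352, 350, 351, 347, 343, 335, 330, 323, 313, 307, 326, 373, 406, 412, 388, 365, 345, 330, 318, 316]
232 [313, 315, 312, 310, 308, 301, 331, 437, 567, 665, 693, 697, 691, 642, 484, 385, 401, 413, 407, 393, 380, 362, 350, 352, 354, 352, 349, 344, 342, 343, 339, 332, 325, 312, 324, 368, 399, 406, 407, 406, 405, 381, 353, 338]
```

```bash
python3 -m creep '[{"dx":0,"dy":0,"dz":0.01,"rx":0,"ry":0,"rz":0,"grip":1},{"dx":0,"dy":0,"dz":0.01,"rx":0,"ry":0,"rz":0,"grip":1},{"dx":0,"dy":0,"dz":0.01,"rx":0,"ry":0,"rz":0,"grip":1},{"dx":0,"dy":0,"dz":0.01,"rx":0,"ry":0,"rz":0,"grip":1},{"dx":0,"dy":0,"dz":0.01,"rx":0,"ry":0,"rz":0,"grip":1}]'
python3 - <<'E'
from h import *
print(ctrl.read_state()['torque'])
cv2.imwrite("pics/side12.png",get_image("side")[:,:,::-1])
def hough(f,x0,y0,x1,y1,r0,r1,p2=12,k=8):
    g=cv2.cvtColor(cv2.imread(f)[y0:y1,x0:x1],cv2.COLOR_BGR2GRAY)
    g=cv2.resize(g,None,fx=k,fy=k,interpolation=cv2.INTER_CUBIC)
    c=cv2.HoughCircles(g,cv2.HOUGH_GRADIENT,1,8,param1=60,param2=p2,minRadius=int(r0*k),maxRadius=int(r1*k))
    return [] if c is None else [((x+.5)/k-.5+x0,(y+.5)/k-.5+y0,r/k) for x,y,r in c[0][:4]]
for f in("pics/top9.png","pics/top4.png","pics/top6.png"):
  for n,z,R in(("plate",100,47),("cup",166,29),("boss",114,21)):
    rp=R*418.8/(1418-z)*1.0
    for u,v,r in hough(f,205,200,265,260,rp*.92,rp*1.08)[:3]:
        p,d=ray("top",u,v,z);print(f[8:],n,np.round([u,v,r*d/418.8],1),p[:2].round(1))
im=cv2.imread("pics/side12.png").astype(int).sum(2)
for v in(213,214,215,216,217,218,219,229,231,232):print(v,im[v,244:284].tolist())
E
```

```text
clock: 33.7
eef_pos: [418.9, 178.5, 203.5]
tool_rot: [-3.141, -0.0, 2.671]
force: [-0.5, 0.6, 0.0]
width: 14.4
gripper_force: 59.0
[-0.01558521 -0.05726051 -0.03234776]
9.png plate [236.  230.   47.6] [421.1 179. ]
9.png plate [235.9 231.   50.6] [418.  179.4]
9.png plate [237.  230.1  50.6] [420.7 175.8]
9.png cup [234.2 228.   26.9] [421.7 176.3]
9.png cup [235.4 228.5  30. ] [420.1 172.9]
9.png cup [233.4 228.8  29.2] [419.5 178.9]
9.png boss [236.5 229.5  20.5] [421.5 175.7]
9.png boss [236.2 228.2  22.4] [425.4 176.5]
9.png boss [243.8 234.   19.8] [407.  153.2]
4.png plate [235.9 229.9  47.1] [421.5 179.4]
4.png plate [236.9 230.   50.2] [421.1 176.2]
4.png plate [234.  229.   44.1] [424.4 185.3]
4.png cup [236.9 224.2  30.9] [432.8 168.4]
4.png cup [238.5 225.2  30.9] [429.7 163.5]
4.png cup [231.  226.8  28.8] [425.6 186. ]
4.png boss [241.6 224.   20.2] [438.4 159.7]
4.png boss [239.9 201.5  22.6] [509.6 164.8]
6.png plate [236.  230.1  48. ] [420.8 179. ]
6.png plate [235.9 229.   50.6] [424.3 179.4]
6.png plate [237.  229.8  48.4] [421.9 175.8]
6.png cup [234.2 227.9  26.8
[... 1588 characters left out ...]
 426, 408, 395, 387, 377, 345, 318, 321, 357, 372, 364, 348, 340, 336, 329, 314, 311]
229 [293, 305, 295, 301, 311, 352, 412, 492, 542, 505, 412, 380, 393, 399, 391, 371, 353, 353, 356, 355, 350, 353, 352, 349, 340, 333, 326, 323, 317, 306, 324, 370, 405, 410, 388, 361, 346, 333, 317, 315]
231 [309, 302, 301, 365, 470, 580, 654, 683, 691, 649, 491, 393, 399, 404, 408, 410, 400, 387, 382, 371, 353, 353, 348, 346, 339, 334, 332, 326, 319, 311, 327, 367, 400, 409, 409, 409, 398, 358, 310, 297]
232 [305, 300, 333, 433, 565, 662, 690, 697, 693, 645, 483, 388, 402, 422, 431, 436, 427, 408, 390, 384, 370, 353, 350, 345, 343, 344, 336, 324, 312, 304, 321, 367, 397, 405, 407, 409, 405, 379, 351, 338]
```

```bash
python3 -m creep '[{"dx":0.0035,"dy":0,"dz":0,"rx":0,"ry":0,"rz":0,"grip":1},{"dx":0.0035,"dy":0,"dz":-0.003,"rx":0,"ry":0,"rz":0,"grip":1},{"dx":0.0035,"dy":0,"dz":-0.005,"rx":0,"ry":0,"rz":0,"grip":1},{"dx":0.0035,"dy":0,"dz":-0.0055,"rx":0,"ry":0,"rz":0,"grip":1},{"dx":0.0035,"dy":0,"dz":-0.0055,"rx":0,"ry":0,"rz":0,"grip":1}]'
python3 - <<'E'
from h import *
s=ctrl.read_state();print(s['force'],s['torque'])
E
```

```text
clock: 34.38
eef_pos: [420.7, 178.5, 201.7]
tool_rot: [3.141, 0.0, 2.671]
force: [1.1, -0.4, 2.2]
width: 14.4
gripper_force: 59.4
[ 1.11582755 -0.40430581  2.21470909] [-0.05220622  0.1149781   0.04638537]
```

Light contact at 201.7. I'm opening slightly to let the lid settle, with the fingers still around the knob.

```bash
python3 -m creep '[{"dx":0,"dy":0,"dz":0,"rx":0,"ry":0,"rz":0,"grip":0.5},{"dx":0,"dy":0,"dz":0,"rx":0,"ry":0,"rz":0,"grip":0.4},{"dx":0,"dy":0,"dz":0,"rx":0,"ry":0,"rz":0,"grip":0.3},{"dx":0,"dy":0,"dz":0,"rx":0,"ry":0,"rz":0,"grip":0.2},{"dx":0,"dy":0,"dz":0,"rx":0,"ry":0,"rz":0,"grip":0}]'
python3 - <<'E'
from h import *
cv2.imwrite("pics/side13.png",get_image("side")[:,:,::-1])
a=cv2.imread("pics/side12.png").astype(int).sum(2);b=cv2.imread("pics/side13.png").astype(int).sum(2)
for v in range(211,222):print(v,b[v,248:282:1].tolist())
print("col264 rows205-230",a[205:230,264].tolist(),b[205:230,264].tolist())
for c in(254,258,262,266,270,274):
    # lower edge of lid: steepest fall going down
    for n,i in(("12",a),("13",b)):
        col=i[208:228,c];g=-np.diff(col.astype(float));k=int(g[3:].argmax()+3);print(c,n,208+k,int(g[k]),end=' | ')
    print()
E
```

```text
clock: 35.0
eef_pos: [420.4, 178.5, 201.5]
tool_rot: [-3.142, -0.0, 2.671]
force: [-0.7, 0.0, 0.4]
width: 42.6
gripper_force: 0.0
211 [293, 281, 266, 286, 319, 338, 361, 435, 517, 550, 554, 555, 565, 574, 580, 580, 580, 574, 566, 557, 544, 536, 527, 518, 506, 496, 486, 483, 454, 394, 383, 444, 509, 491]
212 [268, 263, 268, 305, 336, 350, 379, 455, 524, 544, 544, 544, 553, 562, 575, 572, 570, 566, 557, 545, 538, 530, 521, 514, 512, 513, 519, 524, 487, 413, 387, 435, 506, 492]
213 [233, 242, 274, 324, 352, 362, 409, 491, 539, 550, 546, 544, 547, 552, 561, 564, 559, 558, 554, 544, 533, 534, 534, 529, 529, 543, 544, 534, 493, 439, 416, 449, 504, 498]
214 [212, 234, 285, 343, 358, 367, 430, 515, 568, 578, 574, 562, 547, 549, 556, 556, 549, 554, 553, 547, 541, 555, 559, 546, 541, 538, 514, 493, 478, 452, 439, 458, 504, 505]
215 [212, 241, 293, 355, 378, 397, 461, 535, 587, 605, 596, 572, 544, 545, 553, 548, 539, 544, 552, 552, 553, 569, 564, 532, 523, 518, 494, 480, 466, 443, 431, 432, 460, 463]
216 [238, 269, 308, 357, 396, 434, 497, 548, 581, 590, 575, 550, 530, 540, 554, 548, 536, 533, 
[... 724 characters left out ...]
 323, 313, 301, 301, 315, 329, 332, 326, 311, 296, 284]
221 [246, 254, 260, 267, 274, 284, 300, 311, 319, 329, 331, 336, 340, 347, 351, 353, 352, 347, 345, 347, 343, 337, 332, 322, 314, 300, 284, 279, 286, 300, 312, 289, 257, 241]
col264 rows205-230 [674, 644, 616, 596, 588, 581, 573, 564, 560, 582, 616, 603, 582, 545, 464, 380, 351, 350, 352, 351, 350, 352, 355, 354, 350] [675, 647, 623, 604, 590, 586, 580, 570, 559, 549, 539, 536, 561, 584, 543, 426, 352, 347, 349, 351, 353, 352, 357, 355, 354]
254 12 217 92 | 254 13 218 84 | 
258 12 218 104 | 258 13 218 82 | 
262 12 218 89 | 262 13 219 115 | 
266 12 218 83 | 266 13 219 98 | 
270 12 218 93 | 270 13 218 99 | 
274 12 217 67 | 274 13 217 80 |
```

Next I'll probe the knob top with shut fingers. It should be at z 211 if the lid is seated, and about 214 if it is stuck.

```bash
python3 -m creep '[{"dx":0,"dy":0,"dz":0.02,"rx":0,"ry":0,"rz":0,"grip":0},{"dx":0,"dy":0,"dz":0.045,"rx":0,"ry":0,"rz":0,"grip":0},{"dx":0,"dy":0,"dz":0.065,"rx":0,"ry":0,"rz":0,"grip":0},{"dx":0,"dy":0,"dz":0.065,"rx":0,"ry":0,"rz":0,"grip":1},{"dx":0,"dy":0,"dz":0.065,"rx":0,"ry":0,"rz":0,"grip":1}]'
python3 -m creep '[{"dx":0,"dy":0,"dz":0,"rx":0,"ry":0,"rz":0,"grip":1},{"dx":0,"dy":0,"dz":-0.01,"rx":0,"ry":0,"rz":0,"grip":1},{"dx":0,"dy":0,"dz":-0.02,"rx":0,"ry":0,"rz":0,"grip":1},{"dx":0,"dy":0,"dz":-0.03,"rx":0,"ry":0,"rz":0,"grip":1},{"dx":0,"dy":0,"dz":-0.03,"rx":0,"ry":0,"rz":0,"grip":1}]'
python3 - <<'E'
from h import *
b=cv2.imread("pics/side13.png").astype(int).sum(2)
print(b[212:262,264].tolist())
c=get_calibration("side");T=np.linalg.inv(c["world_from_camera"])
def pr(p):
    q=c["mtx"]@(T@np.append(p,1))[:3];return (q/q[2])[:2].round(2)
d=np.array([-.54,.84,0])
for nm,z,R in(("cuplow",100,29),("lid seated",158,38),("lid hi",160.7,38),("flange low",97,47),("mug foot",0,39)):print(nm,pr(np.array([421,178.,z])+R*d))
E
```

```text
clock: 35.67
eef_pos: [420.3, 178.6, 227.5]
tool_rot: [3.142, -0.0, 2.671]
force: [0.5, -0.4, 0.1]
width: 7.0
gripper_force: 0.0
clock: 36.3
eef_pos: [420.2, 178.3, 215.1]
tool_rot: [-3.141, -0.001, 2.671]
force: [-0.8, -0.0, -0.4]
width: 0.3
gripper_force: 0.0
[570, 559, 549, 539, 536, 561, 584, 543, 426, 352, 347, 349, 351, 353, 352, 357, 355, 354, 351, 356, 365, 395, 418, 409, 392, 400, 464, 599, 675, 689, 656, 567, 494, 481, 482, 483, 483, 482, 484, 483, 483, 486, 482, 444, 395, 395, 450, 511, 539, 541]
cuplow [264.65 237.95]
lid seated [263.95 220.01]
lid hi [263.92 219.08]
flange low [264.53 242.31]
mug foot [265.6  271.84]
```

```bash
python3 -m creep '[{"dx":0,"dy":0,"dz":-0.0025,"rx":0,"ry":0,"rz":0,"grip":1},{"dx":0,"dy":0,"dz":-0.0025,"rx":0,"ry":0,"rz":0,"grip":1},{"dx":0,"dy":0,"dz":-0.005,"rx":0,"ry":0,"rz":0,"grip":1},{"dx":0,"dy":0,"dz":-0.005,"rx":0,"ry":0,"rz":0,"grip":1},{"dx":0,"dy":0,"dz":-0.005,"rx":0,"ry":0,"rz":0,"grip":1}]'
python3 - <<'E'
from h import *
s=ctrl.read_state();print(s['force'],s['torque'])
E
```

```text
clock: 36.92
eef_pos: [420.6, 178.5, 213.7]
tool_rot: [3.141, 0.0, 2.671]
force: [-0.4, -0.5, 2.8]
width: -0.1
gripper_force: 1.2
[-0.41122123 -0.50758354  2.82171317] [-0.03239214  0.08571633  0.05292898]
```

Run:
```python
from h import *
b=cv2.imread("pics/side9.png").astype(int).sum(2)
for v in range(202,222):print(v,b[v,249:281].tolist())
print(229,b[229,249:281].tolist(),b[232,249:281].tolist())
c=get_calibration("side");T=np.linalg.inv(c["world_from_camera"])
def pr(p):
    q=c["mtx"]@(T@np.append(p,1))[:3];return (q/q[2])[:2].round(2)
d=np.array([-.54,.84,0])
P=np.array([421,178.,0]);z=np.array([0,0,1.])
print("handle top c",pr(P+188*z),"bottom front",pr(P+165*z+7*d),"rim back",pr(P+166*z-29*d),"rim front in",pr(P+166*z+26.5*d),"rim front",pr(P+166*z+29*d),"cuplow",pr(P+100*z+29*d))
t=cv2.imread("pics/top9.png").astype(int).sum(2)
for v in range(218,242):print(v,t[v,222:250].tolist())
c=get_calibration("top");T=np.linalg.inv(c["world_from_camera"])
print([pr(P+h*z) for h in(100,118,125,166,188)])
```

```text
202 [340, 329, 304, 273, 261, 266, 276, 285, 290, 281, 270, 265, 298, 340, 375, 384, 388, 399, 413, 390, 344, 301, 298, 332, 386, 433, 476, 510, 532, 546, 553, 540]
203 [357, 343, 312, 294, 279, 285, 296, 302, 291, 260, 249, 261, 315, 387, 432, 430, 399, 374, 380, 370, 336, 298, 266, 256, 280, 334, 387, 425, 435, 444, 450, 425]
204 [337, 337, 336, 325, 309, 301, 314, 321, 296, 264, 258, 300, 411, 529, 586, 569, 489, 376, 318, 307, 297, 291, 290, 287, 282, 278, 278, 282, 284, 294, 310, 306]
205 [301, 309, 328, 327, 308, 299, 305, 312, 292, 273, 275, 345, 500, 649, 689, 666, 573, 403, 296, 286, 299, 308, 341, 379, 385, 352, 293, 240, 246, 270, 293, 334]
206 [273, 278, 300, 310, 302, 285, 289, 292, 295, 297, 305, 351, 482, 617, 665, 631, 529, 393, 327, 356, 385, 393, 413, 453, 473, 446, 371, 322, 338, 343, 349, 397]
207 [260, 259, 276, 294, 294, 286, 289, 304, 328, 355, 360, 367, 416, 481, 508, 473, 411, 370, 402, 459, 487, 468, 459, 484, 509, 490, 409, 379, 419, 411, 393, 431]
208 [284, 290, 294, 300, 297, 302, 318, 355, 387, 402, 408, 406, 409, 417, 415, 390, 360, 384, 457, 510, 520, 
[... 5591 characters left out ...]
[385, 547, 713, 734, 733, 733, 729, 728, 728, 715, 671, 601, 556, 534, 467, 389, 355, 379, 465, 485, 425, 442, 560, 640, 661, 666, 571, 388]
239 [338, 400, 591, 709, 733, 731, 728, 730, 731, 726, 722, 714, 693, 687, 668, 637, 636, 573, 556, 552, 486, 571, 693, 735, 740, 671, 454, 219]
240 [278, 293, 429, 645, 721, 740, 738, 735, 732, 728, 735, 727, 732, 735, 730, 731, 726, 710, 664, 657, 653, 697, 736, 745, 712, 530, 269, 105]
241 [198, 199, 278, 452, 624, 714, 732, 741, 738, 734, 731, 730, 730, 730, 732, 732, 735, 728, 725, 721, 730, 736, 728, 701, 541, 322, 132, 80]
[array([236.31, 230.04]), array([235.62, 229.57]), array([235.34, 229.38]), array([233.67, 228.24]), array([232.73, 227.6 ])]
```

The knob top is at 213.8, so the lid is about 2.7 mm high. It is probably hung on the off-centre press handle, which measures about 3 mm towards the side camera (-x,+y). I'll regrip it and try the lid shifted that way.

```bash
python3 -m creep '[{"dx":0,"dy":0,"dz":0.03,"rx":0,"ry":0,"rz":0,"grip":1},{"dx":0,"dy":0,"dz":0.03,"rx":0,"ry":0,"rz":0,"grip":0},{"dx":0,"dy":0,"dz":0.03,"rx":0,"ry":0,"rz":0,"grip":0},{"dx":0,"dy":0,"dz":0,"rx":0,"ry":0,"rz":0,"grip":0},{"dx":0,"dy":0,"dz":-0.028,"rx":0,"ry":0,"rz":0,"grip":0}]'
python3 -m creep '[{"dx":0,"dy":0,"dz":0,"rx":0,"ry":0,"rz":0,"grip":0.3},{"dx":0,"dy":0,"dz":0,"rx":0,"ry":0,"rz":0,"grip":1},{"dx":0,"dy":0,"dz":0,"rx":0,"ry":0,"rz":0,"grip":1},{"dx":0,"dy":0,"dz":0,"rx":0,"ry":0,"rz":0,"grip":1},{"dx":0,"dy":0,"dz":0,"rx":0,"ry":0,"rz":0,"grip":1}]'
python3 -m creep '[{"dx":0,"dy":0,"dz":0.004,"rx":0,"ry":0,"rz":0,"grip":1},{"dx":-0.004,"dy":0.006,"dz":0.004,"rx":0,"ry":0,"rz":0,"grip":1},{"dx":-0.004,"dy":0.006,"dz":0,"rx":0,"ry":0,"rz":0,"grip":1},{"dx":-0.004,"dy":0.006,"dz":-0.003,"rx":0,"ry":0,"rz":0,"grip":1},{"dx":-0.004,"dy":0.006,"dz":-0.003,"rx":0,"ry":0,"rz":0,"grip":1}]'
python3 - <<'E'
from h import *
s=ctrl.read_state();print(s['force'],s['torque'])
E
```

```text
clock: 37.55
eef_pos: [420.0, 178.5, 201.2]
tool_rot: [-3.141, -0.001, 2.671]
force: [-0.2, -0.1, 0.1]
width: 42.8
gripper_force: 0.0
clock: 38.17
eef_pos: [420.5, 178.6, 202.4]
tool_rot: [3.141, 0.0, 2.671]
force: [-1.1, 0.3, -0.6]
width: 14.4
gripper_force: 58.6
clock: 38.8
eef_pos: [419.7, 180.9, 201.8]
tool_rot: [3.14, 0.001, 2.671]
force: [-0.8, -0.1, 7.2]
width: 14.6
gripper_force: 59.3
[-0.83342373 -0.11736661  7.2158382 ] [-0.06235879  0.12793723  0.07535982]
```

```bash
python3 -m creep '[{"dx":0,"dy":0,"dz":0.005,"rx":0,"ry":0,"rz":0,"grip":1},{"dx":0.008,"dy":-0.012,"dz":0.005,"rx":0,"ry":0,"rz":0,"grip":1},{"dx":0.008,"dy":-0.012,"dz":0.002,"rx":0,"ry":0,"rz":0,"grip":1},{"dx":0.008,"dy":-0.012,"dz":0,"rx":0,"ry":0,"rz":0,"grip":1},{"dx":0.008,"dy":-0.012,"dz":0,"rx":0,"ry":0,"rz":0,"grip":1}]'
python3 -c "
from h import *
s=ctrl.read_state();print(s['force'],s['torque'])"
python3 -m creep '[{"dx":0,"dy":0,"dz":0.005,"rx":0,"ry":0,"rz":0,"grip":1},{"dx":-0.01,"dy":0,"dz":0.005,"rx":0,"ry":0,"rz":0,"grip":1},{"dx":-0.01,"dy":0,"dz":0.002,"rx":0,"ry":0,"rz":0,"grip":1},{"dx":-0.01,"dy":0,"dz":0,"rx":0,"ry":0,"rz":0,"grip":1},{"dx":-0.01,"dy":0,"dz":0,"rx":0,"ry":0,"rz":0,"grip":1}]'
python3 -c "
from h import *
s=ctrl.read_state();print(s['force'],s['torque'])"
```

```text
clock: 39.42
eef_pos: [422.6, 175.9, 201.8]
tool_rot: [3.141, 0.001, 2.67]
force: [-2.0, -1.0, 9.6]
width: 14.8
gripper_force: 59.5
[-1.9980336  -1.01724496  9.59369068] [-0.28961635  0.3503131  -0.05496897]
clock: 40.05
eef_pos: [419.3, 176.2, 202.0]
tool_rot: [3.14, 0.002, 2.671]
force: [0.1, -0.6, 9.4]
width: 14.6
gripper_force: 59.6
[ 0.08982922 -0.5747159   9.42885085] [-0.07839792  0.03602361 -0.04614193]
```

```bash
python3 -m creep '[{"dx":0,"dy":0,"dz":-0.002,"rx":0,"ry":0,"rz":0,"grip":1},{"dx":0,"dy":0,"dz":-0.004,"rx":0,"ry":0,"rz":0,"grip":1},{"dx":0,"dy":0,"dz":-0.004,"rx":0,"ry":0,"rz":0,"grip":1},{"dx":0,"dy":0,"dz":-0.004,"rx":0,"ry":0,"rz":0,"grip":1},{"dx":0,"dy":0,"dz":-0.004,"rx":0,"ry":0,"rz":0,"grip":1}]'
python3 -c "
from h import *
s=ctrl.read_state();print(s['force'],s['torque'])
cv2.imwrite('pics/side14.png',get_image('side')[:,:,::-1])
a=cv2.imread('pics/side0.png').astype(int).sum(2);b=cv2.imread('pics/side14.png').astype(int).sum(2)
c=get_calibration('side');T=np.linalg.inv(c['world_from_camera'])
def pr(p):
    q=c['mtx']@(T@np.append(p,1))[:3];return (q/q[2])[:2].round(2)
def front(x,y,z,R):
    o=c['world_from_camera'][:2,3];d=o-[x,y];d/=np.linalg.norm(d);return pr(np.array([x+R*d[0],y+R*d[1],z]))
print('lid0 front',front(406.5,-172,0,38),'knobtop',front(406.5,-172,53,0),'cup0 low',front(449.4,11.3,0,29),'rim0',front(449.4,11.3,66,29))
print(a[195:230,328].tolist());print(a[212:248,288].tolist())
print('now',front(421,178,158,38),front(421,178,161,38),front(421,178,100,29));print(b[205:250,264].tolist())
"
```

```text
clock: 40.67
eef_pos: [420.0, 176.2, 201.5]
tool_rot: [3.138, 0.002, 2.67]
force: [-2.1, -0.8, 21.3]
width: 14.4
gripper_force: 60.7
[-2.05223048 -0.76477041 21.3093033 ] [-0.30055661  0.46304472 -0.04166183]
lid0 front [327.68 222.25] knobtop [328.34 202.67] cup0 low [288.33 241.38] rim0 [288.19 222.07]
[259, 293, 323, 340, 325, 293, 249, 214, 172, 138, 105, 78, 182, 420, 630, 691, 692, 667, 635, 611, 595, 585, 570, 571, 597, 614, 581, 512, 394, 290, 251, 250, 271, 307, 332]
[359, 354, 375, 434, 422, 404, 400, 401, 402, 415, 459, 488, 439, 403, 399, 402, 397, 397, 397, 397, 400, 402, 403, 398, 399, 414, 417, 399, 390, 401, 436, 485, 530, 546, 541, 521]
now [264.49 220.01] [264.46 218.97] [265.06 237.95]
[677, 647, 622, 601, 589, 580, 573, 566, 562, 584, 595, 564, 549, 547, 491, 394, 349, 347, 351, 350, 350, 352, 353, 356, 358, 374, 392, 407, 434, 453, 422, 398, 399, 466, 597, 675, 689, 657, 569, 496, 483, 484, 485, 483, 483]
```

Image, probe and contact height all agree that the lid is 2.7 mm high on a stiff, central contact. That points to the press handle touching the dome because it is off-centre. I'll set the lid down on the cup's old spot and recentre the press by feel.

```bash
python3 -m creep '[{"dx":0,"dy":0,"dz":0.02,"rx":0,"ry":0,"rz":0,"grip":1},{"dx":0,"dy":0,"dz":0.06,"rx":0,"ry":0,"rz":0,"grip":1},{"dx":0,"dy":0,"dz":0.12,"rx":0,"ry":0,"rz":0,"grip":1},{"dx":0.02,"dy":-0.1,"dz":0.12,"rx":0,"ry":0,"rz":0,"grip":1},{"dx":0.04,"dy":-0.22,"dz":0.12,"rx":0,"ry":0,"rz":0,"grip":1}]'
python3 -m creep '[{"dx":0.02,"dy":-0.1,"dz":0,"rx":0,"ry":0,"rz":0,"grip":1},{"dx":0.0375,"dy":-0.1925,"dz":-0.05,"rx":0,"ry":0,"rz":0,"grip":1},{"dx":0.0375,"dy":-0.1925,"dz":-0.17,"rx":0,"ry":0,"rz":0,"grip":1},{"dx":0.0375,"dy":-0.1925,"dz":-0.3,"rx":0,"ry":0,"rz":0,"grip":1},{"dx":0.0375,"dy":-0.1925,"dz":-0.42,"rx":0,"ry":0,"rz":0,"grip":1}]'
python3 -c "
from h import *
for n in('side','top'):cv2.imwrite('pics/'+n+'15.png',get_image(n)[:,:,::-1])
b=cv2.imread('pics/side15.png').astype(int).sum(2)
for v in range(200,220):print(v,b[v,250:279].tolist())
print(b[229,250:279].tolist())"
python3 -m creep '[{"dx":0,"dy":0,"dz":-0.03,"rx":0,"ry":0,"rz":0,"grip":1},{"dx":0,"dy":0,"dz":-0.06,"rx":0,"ry":0,"rz":0,"grip":1},{"dx":0,"dy":0,"dz":-0.08,"rx":0,"ry":0,"rz":0,"grip":1},{"dx":0,"dy":0,"dz":-0.088,"rx":0,"ry":0,"rz":0,"grip":1},{"dx":0,"dy":0,"dz":-0.0925,"rx":0,"ry":0,"rz":0,"grip":1}]'
```

```text
clock: 41.35
eef_pos: [433.8, 88.2, 247.4]
tool_rot: [-3.141, -0.0, 2.674]
force: [0.5, -0.6, -0.9]
width: 14.6
gripper_force: 58.9
clock: 41.98
eef_pos: [448.4, 11.2, 77.7]
tool_rot: [-3.141, -0.001, 2.671]
force: [1.3, 0.3, -1.0]
width: 14.7
gripper_force: 58.9
200 [317, 297, 287, 286, 302, 329, 354, 382, 388, 375, 343, 319, 324, 344, 352, 348, 345, 345, 337, 319, 321, 383, 453, 462, 410, 323, 227, 158, 122]
201 [315, 292, 271, 265, 268, 289, 311, 334, 340, 323, 303, 306, 332, 355, 366, 368, 380, 388, 372, 332, 310, 354, 422, 452, 443, 395, 327, 257, 186]
202 [324, 299, 271, 255, 260, 269, 282, 284, 276, 261, 262, 290, 335, 370, 378, 377, 391, 401, 384, 336, 295, 293, 329, 377, 413, 413, 391, 341, 260]
203 [333, 309, 281, 276, 281, 292, 300, 282, 257, 241, 258, 310, 378, 427, 422, 386, 370, 371, 361, 328, 291, 263, 251, 275, 325, 361, 371, 337, 274]
204 [329, 326, 321, 304, 298, 305, 315, 292, 258, 254, 295, 403, 519, 575, 560, 481, 370, 310, 302, 297, 281, 281, 282, 272, 274, 273, 262, 250, 230]
205 [303, 325, 321, 304, 291, 303, 307, 284, 265, 272, 340, 491, 637, 680, 657, 560, 3
[... 1737 characters left out ...]
, 366, 389, 405, 424, 442, 439, 416, 414, 432, 435, 423, 408, 406, 414, 416, 395, 357, 338, 316, 301, 301, 306, 302, 306, 312]
218 [278, 278, 294, 329, 368, 387, 399, 407, 411, 408, 404, 407, 417, 418, 404, 385, 370, 367, 368, 354, 343, 326, 314, 307, 317, 343, 350, 333, 321]
219 [230, 242, 271, 317, 366, 390, 400, 405, 407, 410, 408, 406, 407, 405, 395, 381, 370, 368, 363, 358, 339, 330, 318, 308, 325, 357, 374, 364, 348]
[412, 489, 540, 505, 413, 382, 390, 402, 407, 403, 405, 406, 409, 403, 398, 391, 382, 379, 362, 346, 334, 322, 316, 317, 340, 378, 422, 485, 546]
clock: 42.7
eef_pos: [449.2, 11.1, 42.6]
tool_rot: [3.141, 0.0, 2.671]
force: [-0.1, 0.1, -0.7]
width: 14.5
gripper_force: 58.9
```

```bash
python3 -m creep '[{"dx":0,"dy":0,"dz":-0.003,"rx":0,"ry":0,"rz":0,"grip":1},{"dx":0,"dy":0,"dz":-0.003,"rx":0,"ry":0,"rz":0,"grip":0.5},{"dx":0,"dy":0,"dz":-0.003,"rx":0,"ry":0,"rz":0,"grip":0.2},{"dx":0,"dy":0,"dz":-0.003,"rx":0,"ry":0,"rz":0,"grip":0},{"dx":0,"dy":0,"dz":0.01,"rx":0,"ry":0,"rz":0,"grip":0}]'
python3 -m creep '[{"dx":0,"dy":0,"dz":0.1,"rx":0,"ry":0,"rz":0,"grip":0},{"dx":0,"dy":0,"dz":0.2,"rx":0,"ry":0,"rz":0,"grip":1},{"dx":0,"dy":0,"dz":0.32,"rx":0,"ry":0,"rz":0,"grip":1},{"dx":0,"dy":0,"dz":0.44,"rx":0,"ry":0,"rz":0,"grip":1},{"dx":0,"dy":0.06,"dz":0.48,"rx":0,"ry":0,"rz":0,"grip":1}]'
python3 -m creep '[{"dx":-0.03,"dy":0.12,"dz":0,"rx":0,"ry":0,"rz":0,"grip":1},{"dx":-0.07,"dy":0.25,"dz":0,"rx":0,"ry":0,"rz":0,"grip":1},{"dx":-0.07,"dy":0.36,"dz":0,"rx":0,"ry":0,"rz":0,"grip":1},{"dx":-0.07,"dy":0.36,"dz":-0.05,"rx":0,"ry":0,"rz":0,"grip":1},{"dx":-0.07,"dy":0.36,"dz":-0.1,"rx":0,"ry":0,"rz":0,"grip":1}]'
python3 -m creep '[{"dx":0,"dy":0,"dz":-0.005,"rx":0,"ry":0,"rz":0,"grip":1},{"dx":0,"dy":0,"dz":-0.01,"rx":0,"ry":0,"rz":0,"grip":1},{"dx":0,"dy":0,"dz":-0.012,"rx":0,"ry":0,"rz":0,"grip":1},{"dx":0,"dy":0,"dz":-0.012,"rx":0,"ry":0,"rz":0,"grip":1},{"dx":0,"dy":0,"dz":-0.012,"rx":0,"ry":0,"rz":0,"grip":1}]'
```

```text
clock: 43.32
eef_pos: [448.9, 11.1, 46.5]
tool_rot: [-3.141, -0.001, 2.671]
force: [0.2, -0.9, -0.0]
width: 42.4
gripper_force: 0.0
clock: 43.95
eef_pos: [450.3, 33.7, 241.6]
tool_rot: [3.139, 0.004, 2.667]
force: [0.6, 0.3, -0.6]
width: 0.1
gripper_force: 0.0
clock: 44.58
eef_pos: [420.7, 180.0, 198.3]
tool_rot: [3.141, 0.0, 2.673]
force: [-0.6, 0.1, -1.0]
width: -0.2
gripper_force: 0.0
clock: 45.2
eef_pos: [421.2, 179.2, 194.0]
tool_rot: [3.141, 0.0, 2.671]
force: [-0.0, 0.1, 0.4]
width: -0.2
gripper_force: 0.0
```

```bash
python3 -m creep '[{"dx":0,"dy":0,"dz":-0.003,"rx":0,"ry":0,"rz":0,"grip":1},{"dx":0,"dy":0,"dz":-0.006,"rx":0,"ry":0,"rz":0,"grip":1},{"dx":0,"dy":0,"dz":-0.008,"rx":0,"ry":0,"rz":0,"grip":1},{"dx":0,"dy":0,"dz":-0.008,"rx":0,"ry":0,"rz":0,"grip":1},{"dx":0,"dy":0,"dz":-0.008,"rx":0,"ry":0,"rz":0,"grip":1}]'
python3 -m creep '[{"dx":0,"dy":0,"dz":-0.0025,"rx":0,"ry":0,"rz":0,"grip":1},{"dx":0,"dy":0,"dz":-0.0025,"rx":0,"ry":0,"rz":0,"grip":1},{"dx":0,"dy":0,"dz":-0.005,"rx":0,"ry":0,"rz":0,"grip":1},{"dx":0,"dy":0,"dz":-0.005,"rx":0,"ry":0,"rz":0,"grip":1},{"dx":0,"dy":0,"dz":-0.005,"rx":0,"ry":0,"rz":0,"grip":1}]'
```

```text
clock: 45.82
eef_pos: [421.0, 179.1, 190.5]
tool_rot: [-3.142, -0.0, 2.671]
force: [-0.4, -0.3, -0.4]
width: -0.1
gripper_force: 0.0
clock: 46.45
eef_pos: [421.0, 179.1, 188.5]
tool_rot: [-3.142, -0.0, 2.671]
force: [-0.5, -0.3, -0.8]
width: 0.3
gripper_force: 0.0
```

```bash
python3 -m creep '[{"dx":0,"dy":0,"dz":-0.002,"rx":0,"ry":0,"rz":0,"grip":1},{"dx":0,"dy":0,"dz":-0.004,"rx":0,"ry":0,"rz":0,"grip":1},{"dx":0,"dy":0,"dz":-0.004,"rx":0,"ry":0,"rz":0,"grip":1},{"dx":0,"dy":0,"dz":-0.004,"rx":0,"ry":0,"rz":0,"grip":1},{"dx":0,"dy":0,"dz":-0.004,"rx":0,"ry":0,"rz":0,"grip":1}]'
python3 -c "
from h import *
s=ctrl.read_state();print(s['force'],s['torque'])"
```

```text
clock: 47.08
eef_pos: [421.4, 179.1, 187.3]
tool_rot: [3.141, 0.0, 2.671]
force: [-0.3, 0.2, 5.6]
width: 0.1
gripper_force: 2.6
[-0.25482477  0.19757232  5.5981674 ] [-0.1130565   0.15215858  0.02335461]
```

The handle top is at 187.6, so the press is fully down. I'll grip it and find the cup's walls with it, to centre it.

```bash
python3 -m creep '[{"dx":0,"dy":0,"dz":0.03,"rx":0,"ry":0,"rz":0,"grip":0},{"dx":0,"dy":0,"dz":0.03,"rx":0,"ry":0,"rz":0,"grip":0},{"dx":0,"dy":0,"dz":0.03,"rx":0,"ry":0,"rz":0,"grip":0},{"dx":0,"dy":0,"dz":-0.01,"rx":0,"ry":0,"rz":0,"grip":0},{"dx":0,"dy":0,"dz":-0.041,"rx":0,"ry":0,"rz":0,"grip":0}]'
python3 -m creep '[{"dx":0,"dy":0,"dz":0,"rx":0,"ry":0,"rz":0,"grip":0.3},{"dx":0,"dy":0,"dz":0,"rx":0,"ry":0,"rz":0,"grip":1},{"dx":0,"dy":0,"dz":0,"rx":0,"ry":0,"rz":0,"grip":1},{"dx":0,"dy":0,"dz":0,"rx":0,"ry":0,"rz":0,"grip":1},{"dx":0,"dy":0,"dz":0.01,"rx":0,"ry":0,"rz":0,"grip":1}]'
python3 -c "
from h import *
s=ctrl.read_state();print(s['force'],s['torque'])"
python3 -m creep '[{"dx":0.003,"dy":0,"dz":0,"rx":0,"ry":0,"rz":0,"grip":1},{"dx":0.006,"dy":0,"dz":0,"rx":0,"ry":0,"rz":0,"grip":1},{"dx":0.01,"dy":0,"dz":0,"rx":0,"ry":0,"rz":0,"grip":1},{"dx":0.01,"dy":0,"dz":0,"rx":0,"ry":0,"rz":0,"grip":1},{"dx":0.01,"dy":0,"dz":0,"rx":0,"ry":0,"rz":0,"grip":1}]'
python3 -m creep '[{"dx":-0.006,"dy":0,"dz":0,"rx":0,"ry":0,"rz":0,"grip":1},{"dx":-0.012,"dy":0,"dz":0,"rx":0,"ry":0,"rz":0,"grip":1},{"dx":-0.02,"dy":0,"dz":0,"rx":0,"ry":0,"rz":0,"grip":1},{"dx":-0.02,"dy":0,"dz":0,"rx":0,"ry":0,"rz":0,"grip":1},{"dx":-0.02,"dy":0,"dz":0,"rx":0,"ry":0,"rz":0,"grip":1}]'
```

```text
clock: 47.7
eef_pos: [420.7, 179.2, 169.8]
tool_rot: [-3.141, -0.0, 2.671]
force: [-0.2, -0.3, -0.4]
width: 42.5
gripper_force: 0.0
clock: 48.32
eef_pos: [420.8, 179.1, 174.6]
tool_rot: [-3.141, -0.0, 2.671]
force: [0.3, -0.4, -0.3]
width: 11.2
gripper_force: 58.5
[ 0.27489584 -0.377818   -0.31448516] [ 0.00535653 -0.04216565 -0.02014316]
clock: 48.95
eef_pos: [425.0, 179.1, 174.5]
tool_rot: [-3.141, -0.0, 2.671]
force: [0.2, -0.1, -1.7]
width: 11.4
gripper_force: 58.5
clock: 49.58
eef_pos: [417.0, 179.1, 174.6]
tool_rot: [3.142, -0.0, 2.671]
force: [0.5, 0.8, -0.7]
width: 11.6
gripper_force: 58.5
```

No readable force, because the cup slides. But an 8 mm sweep exceeds the 7 mm play, so the disc must now touch the -x wall. Going back 3.5 mm centres it, and I'll do the same in y.

```bash
python3 -m creep '[{"dx":0.003,"dy":0,"dz":0,"rx":0,"ry":0,"rz":0,"grip":1},{"dx":0.006,"dy":0,"dz":0,"rx":0,"ry":0,"rz":0,"grip":1},{"dx":0.009,"dy":0,"dz":0,"rx":0,"ry":0,"rz":0,"grip":1},{"dx":0.009,"dy":0.005,"dz":0,"rx":0,"ry":0,"rz":0,"grip":1},{"dx":0.009,"dy":0.01,"dz":0,"rx":0,"ry":0,"rz":0,"grip":1}]'
python3 -m creep '[{"dx":0,"dy":-0.006,"dz":0,"rx":0,"ry":0,"rz":0,"grip":1},{"dx":0,"dy":-0.012,"dz":0,"rx":0,"ry":0,"rz":0,"grip":1},{"dx":0,"dy":-0.02,"dz":0,"rx":0,"ry":0,"rz":0,"grip":1},{"dx":0,"dy":-0.02,"dz":0,"rx":0,"ry":0,"rz":0,"grip":1},{"dx":0,"dy":-0.02,"dz":0,"rx":0,"ry":0,"rz":0,"grip":1}]'
python3 -m creep '[{"dx":0,"dy":0.004,"dz":0,"rx":0,"ry":0,"rz":0,"grip":1},{"dx":0,"dy":0.009,"dz":0,"rx":0,"ry":0,"rz":0,"grip":1},{"dx":0,"dy":0.009,"dz":-0.006,"rx":0,"ry":0,"rz":0,"grip":1},{"dx":0,"dy":0.009,"dz":-0.01,"rx":0,"ry":0,"rz":0,"grip":1},{"dx":0,"dy":0.009,"dz":-0.01,"rx":0,"ry":0,"rz":0,"grip":1}]'
python3 -c "
from h import *
s=ctrl.read_state();print(s['force'],s['torque'])"
```

```text
clock: 50.2
eef_pos: [420.5, 183.0, 174.5]
tool_rot: [-3.141, -0.0, 2.671]
force: [-0.8, -1.6, -0.9]
width: 11.1
gripper_force: 58.6
clock: 50.82
eef_pos: [420.6, 175.0, 174.5]
tool_rot: [3.142, -0.0, 2.671]
force: [0.2, 0.4, -0.4]
width: 11.1
gripper_force: 58.6
clock: 51.45
eef_pos: [420.7, 178.8, 170.5]
tool_rot: [3.141, -0.0, 2.671]
force: [0.5, -0.6, 1.1]
width: 11.3
gripper_force: 58.6
[ 0.47496533 -0.6159226   1.09701058] [0.03522315 0.0550035  0.02379533]
```

```bash
python3 -m creep '[{"dx":0,"dy":0,"dz":-0.001,"rx":0,"ry":0,"rz":0,"grip":0.5},{"dx":0,"dy":0,"dz":-0.001,"rx":0,"ry":0,"rz":0,"grip":0.2},{"dx":0,"dy":0,"dz":-0.001,"rx":0,"ry":0,"rz":0,"grip":0},{"dx":0,"dy":0,"dz":-0.001,"rx":0,"ry":0,"rz":0,"grip":0},{"dx":0,"dy":0,"dz":0.02,"rx":0,"ry":0,"rz":0,"grip":0}]'
python3 -m creep '[{"dx":0,"dy":0,"dz":0.07,"rx":0,"ry":0,"rz":0,"grip":0},{"dx":0,"dy":0,"dz":0.16,"rx":0,"ry":0,"rz":0,"grip":0},{"dx":0.02,"dy":-0.08,"dz":0.18,"rx":0,"ry":0,"rz":0,"grip":0},{"dx":0.04,"dy":-0.2,"dz":0.18,"rx":0,"ry":0,"rz":0,"grip":0},{"dx":0.071,"dy":-0.32,"dz":0.18,"rx":0,"ry":0,"rz":0,"grip":0}]'
python3 -m creep '[{"dx":0,"dy":-0.06,"dz":0,"rx":0,"ry":0,"rz":0,"grip":0},{"dx":0,"dy":-0.099,"dz":-0.08,"rx":0,"ry":0,"rz":0,"grip":0},{"dx":0,"dy":-0.099,"dz":-0.2,"rx":0,"ry":0,"rz":0,"grip":0},{"dx":0,"dy":-0.099,"dz":-0.32,"rx":0,"ry":0,"rz":0,"grip":0},{"dx":0,"dy":-0.099,"dz":-0.42,"rx":0,"ry":0,"rz":0,"grip":0}]'
python3 -m creep '[{"dx":0,"dy":0,"dz":-0.04,"rx":0,"ry":0,"rz":0,"grip":0},{"dx":0,"dy":0,"dz":-0.08,"rx":0,"ry":0,"rz":0,"grip":0},{"dx":0,"dy":0,"dz":-0.104,"rx":0,"ry":0,"rz":0,"grip":0},{"dx":0,"dy":0,"dz":-0.104,"rx":0,"ry":0,"rz":0,"grip":0},{"dx":0,"dy":0,"dz":-0.104,"rx":0,"ry":0,"rz":0,"grip":0}]'
```

```text
clock: 52.08
eef_pos: [420.2, 178.5, 178.5]
tool_rot: [-3.141, -0.001, 2.671]
force: [0.2, 0.2, -0.2]
width: 42.7
gripper_force: 0.0
clock: 52.7
eef_pos: [449.2, 49.8, 251.3]
tool_rot: [3.141, 0.001, 2.672]
force: [0.2, -0.6, 0.5]
width: 42.9
gripper_force: 0.0
clock: 53.32
eef_pos: [449.1, 11.1, 81.4]
tool_rot: [-3.141, 0.0, 2.671]
force: [0.9, 0.1, -0.4]
width: 42.5
gripper_force: 0.0
clock: 53.95
eef_pos: [449.5, 11.1, 41.4]
tool_rot: [3.141, 0.001, 2.671]
force: [-0.6, -1.1, 0.5]
width: 42.8
gripper_force: 0.0
```

```bash
python3 -m creep '[{"dx":0,"dy":0,"dz":0,"rx":0,"ry":0,"rz":0,"grip":0.3},{"dx":0,"dy":0,"dz":0,"rx":0,"ry":0,"rz":0,"grip":1},{"dx":0,"dy":0,"dz":0,"rx":0,"ry":0,"rz":0,"grip":1},{"dx":0,"dy":0,"dz":0,"rx":0,"ry":0,"rz":0,"grip":1},{"dx":0,"dy":0,"dz":0,"rx":0,"ry":0,"rz":0,"grip":1}]'
python3 -m creep '[{"dx":0,"dy":0,"dz":0.08,"rx":0,"ry":0,"rz":0,"grip":1},{"dx":0,"dy":0,"dz":0.18,"rx":0,"ry":0,"rz":0,"grip":1},{"dx":0,"dy":0,"dz":0.3,"rx":0,"ry":0,"rz":0,"grip":1},{"dx":0,"dy":0,"dz":0.42,"rx":0,"ry":0,"rz":0,"grip":1},{"dx":0,"dy":0,"dz":0.52,"rx":0,"ry":0,"rz":0,"grip":1}]'
python3 -m creep '[{"dx":-0.01,"dy":0.08,"dz":0,"rx":0,"ry":0,"rz":0,"grip":1},{"dx":-0.03,"dy":0.18,"dz":0,"rx":0,"ry":0,"rz":0,"grip":1},{"dx":-0.05,"dy":0.28,"dz":0,"rx":0,"ry":0,"rz":0,"grip":1},{"dx":-0.071,"dy":0.37,"dz":0,"rx":0,"ry":0,"rz":0,"grip":1},{"dx":-0.071,"dy":0.419,"dz":0,"rx":0,"ry":0,"rz":0,"grip":1}]'
python3 -m creep '[{"dx":0,"dy":0,"dz":-0.02,"rx":0,"ry":0,"rz":0,"grip":1},{"dx":0,"dy":0,"dz":-0.05,"rx":0,"ry":0,"rz":0,"grip":1},{"dx":0,"dy":0,"dz":-0.08,"rx":0,"ry":0,"rz":0,"grip":1},{"dx":0,"dy":0,"dz":-0.1,"rx":0,"ry":0,"rz":0,"grip":1},{"dx":0,"dy":0,"dz":-0.11,"rx":0,"ry":0,"rz":0,"grip":1}]'
python3 -c "
from h import *
cv2.imwrite('pics/side16.png',get_image('side')[:,:,::-1])
b=cv2.imread('pics/side16.png').astype(int).sum(2)
for v in (212,213,214,215,216,217,226,229,231,232):print(v,b[v,248:281].tolist())"
```

```text
clock: 54.58
eef_pos: [449.3, 11.2, 41.5]
tool_rot: [3.141, 0.001, 2.671]
force: [-1.4, 0.1, 5.1]
width: 14.6
gripper_force: 58.5
clock: 55.2
eef_pos: [448.8, 11.2, 250.7]
tool_rot: [3.141, 0.0, 2.671]
force: [0.1, -0.5, -1.4]
width: 14.4
gripper_force: 59.0
clock: 55.82
eef_pos: [419.6, 180.6, 248.8]
tool_rot: [-3.141, -0.001, 2.674]
force: [0.9, -0.9, -0.4]
width: 14.2
gripper_force: 59.0
clock: 56.45
eef_pos: [420.5, 178.1, 204.3]
tool_rot: [-3.141, -0.0, 2.67]
force: [-1.3, -0.7, -0.0]
width: 14.4
gripper_force: 59.0
212 [269, 267, 295, 341, 358, 370, 421, 494, 540, 549, 546, 543, 542, 550, 562, 561, 560, 558, 548, 539, 529, 524, 514, 514, 513, 520, 524, 518, 489, 434, 392, 434, 502]
213 [235, 252, 316, 390, 418, 431, 475, 538, 569, 574, 563, 551, 548, 556, 561, 564, 568, 568, 557, 546, 538, 538, 535, 536, 537, 538, 536, 510, 474, 443, 426, 452, 509]
214 [212, 236, 301, 405, 472, 495, 513, 552, 581, 593, 583, 566, 575, 594, 605, 605, 617, 623, 603, 572, 552, 552, 554, 553, 538, 515, 502, 478, 465, 461, 452, 462, 502]
215 [213, 233, 282, 367, 454, 503, 526, 552, 577, 586, 574, 576
[... 426 characters left out ...]
 303, 306, 300, 306]
226 [304, 305, 318, 327, 322, 300, 292, 319, 341, 349, 358, 358, 353, 345, 349, 350, 352, 353, 356, 353, 347, 345, 341, 331, 321, 318, 303, 296, 295, 293, 288, 277, 280]
229 [315, 349, 413, 496, 583, 629, 601, 459, 385, 390, 404, 407, 405, 395, 374, 365, 362, 361, 353, 352, 351, 347, 339, 328, 324, 318, 307, 318, 362, 399, 393, 365, 351]
231 [473, 582, 654, 680, 696, 694, 646, 487, 404, 409, 413, 408, 408, 408, 409, 397, 387, 376, 370, 356, 348, 340, 337, 332, 332, 329, 315, 318, 356, 397, 410, 413, 401]
232 [568, 663, 694, 696, 697, 691, 643, 494, 419, 428, 434, 428, 424, 417, 414, 407, 398, 395, 383, 356, 346, 340, 343, 343, 339, 337, 324, 321, 357, 396, 409, 415, 405]
```

```bash
python3 -m creep '[{"dx":-0.003,"dy":-0.002,"dz":0,"rx":0,"ry":0,"rz":0,"grip":1},{"dx":-0.003,"dy":-0.002,"dz":-0.004,"rx":0,"ry":0,"rz":0,"grip":1},{"dx":-0.003,"dy":-0.002,"dz":-0.008,"rx":0,"ry":0,"rz":0,"grip":1},{"dx":-0.003,"dy":-0.002,"dz":-0.01,"rx":0,"ry":0,"rz":0,"grip":1},{"dx":-0.003,"dy":-0.002,"dz":-0.01,"rx":0,"ry":0,"rz":0,"grip":1}]'
python3 -c "
from h import *
s=ctrl.read_state();print(s['force'],s['torque'])"
```

```text
clock: 57.12
eef_pos: [420.3, 178.0, 201.9]
tool_rot: [3.14, 0.001, 2.671]
force: [-1.8, 0.4, 10.1]
width: 14.9
gripper_force: 60.0
[-1.77907802  0.39597247 10.12205442] [-0.21563569  0.36596563  0.00815555]
```

```bash
for i in 1; do python3 -m creep '[{"dx":0,"dy":0,"dz":0,"rx":0.005,"ry":0,"rz":0,"grip":1},{"dx":0,"dy":0,"dz":0,"rx":0.005,"ry":0,"rz":0,"grip":1},{"dx":0,"dy":0,"dz":0,"rx":0.005,"ry":0,"rz":0,"grip":1},{"dx":0,"dy":0,"dz":0,"rx":0.005,"ry":0,"rz":0,"grip":1},{"dx":0,"dy":0,"dz":0,"rx":0.005,"ry":0,"rz":0,"grip":1}]'; python3 -c "
from h import *
s=ctrl.read_state();print(s['force'],s['torque'])"; done
python3 -m creep '[{"dx":0,"dy":0,"dz":0,"rx":-0.01,"ry":0,"rz":0,"grip":1},{"dx":0,"dy":0,"dz":0,"rx":-0.01,"ry":0,"rz":0,"grip":1},{"dx":0,"dy":0,"dz":0,"rx":-0.01,"ry":0,"rz":0,"grip":1},{"dx":0,"dy":0,"dz":0,"rx":-0.01,"ry":0,"rz":0,"grip":1},{"dx":0,"dy":0,"dz":0,"rx":-0.01,"ry":0,"rz":0,"grip":1}]'; python3 -c "
from h import *
s=ctrl.read_state();print(s['force'],s['torque'])"
python3 -m creep '[{"dx":0,"dy":0,"dz":0,"rx":0.005,"ry":0.005,"rz":0,"grip":1},{"dx":0,"dy":0,"dz":0,"rx":0.005,"ry":0.005,"rz":0,"grip":1},{"dx":0,"dy":0,"dz":0,"rx":0.005,"ry":0.005,"rz":0,"grip":1},{"dx":0,"dy":0,"dz":0,"rx":0.005,"ry":0.005,"rz":0,"grip":1},{"dx":0,"dy":0,"dz":0,"rx":0.005,"ry":0.005,"rz":0,"grip":1}]'; python3 -c "
from h import *
s=ctrl.read_state();print(s['force'],s['torque'])"
python3 -m creep '[{"dx":0,"dy":0,"dz":0,"rx":0,"ry":-0.01,"rz":0,"grip":1},{"dx":0,"dy":0,"dz":0,"rx":0,"ry":-0.01,"rz":0,"grip":1},{"dx":0,"dy":0,"dz":0,"rx":0,"ry":-0.01,"rz":0,"grip":1},{"dx":0,"dy":0,"dz":0,"rx":0,"ry":-0.01,"rz":0,"grip":1},{"dx":0,"dy":0,"dz":0,"rx":0,"ry":-0.01,"rz":0,"grip":1}]'; python3 -c "
from h import *
s=ctrl.read_state();print(s['force'],s['torque'])"
```

```text
clock: 57.75
eef_pos: [420.1, 177.7, 201.9]
tool_rot: [3.112, -0.013, 2.671]
force: [-1.6, -0.7, 10.3]
width: 14.4
gripper_force: 60.1
[-1.64126156 -0.70912416 10.27626448] [-0.4785492   0.43422662  0.00421232]
clock: 58.38
eef_pos: [420.4, 178.3, 202.0]
tool_rot: [-3.116, 0.015, 2.671]
force: [-2.3, 0.4, 9.5]
width: 14.1
gripper_force: 60.0
[-2.31528198  0.37007401  9.47865819] [0.10314225 0.17386911 0.00523786]
clock: 59.0
eef_pos: [420.5, 178.1, 202.0]
tool_rot: [-3.13, -0.027, 2.671]
force: [-0.5, -0.6, 9.7]
width: 15.0
gripper_force: 59.9
[-0.51355482 -0.60914547  9.72588975] [-0.03568776  0.16116655 -0.05297155]
clock: 59.62
eef_pos: [420.1, 177.9, 201.9]
tool_rot: [3.126, 0.029, 2.671]
force: [-1.3, -0.9, 10.3]
width: 14.8
gripper_force: 60.1
[-1.34008526 -0.86154345 10.27449036] [-0.33045903  0.46221947 -0.02252993]
```

Tilting the held lid swings the contact by about ±29 mm, so it does ride on the cup's rim and not on the press. The top view (rim edges u 225.1–245.4, v 219–238) suggests the cup's rim lies further towards -y. I'll try the lid there.

```bash
python3 -m creep '[{"dx":0,"dy":0,"dz":0.0075,"rx":0,"ry":0.005,"rz":0,"grip":1},{"dx":0.004,"dy":-0.0075,"dz":0.0075,"rx":0,"ry":0.005,"rz":0,"grip":1},{"dx":0.004,"dy":-0.0075,"dz":0.002,"rx":0,"ry":0.005,"rz":0,"grip":1},{"dx":0.004,"dy":-0.0075,"dz":0,"rx":0,"ry":0.005,"rz":0,"grip":1},{"dx":0.004,"dy":-0.0075,"dz":0,"rx":0,"ry":0.005,"rz":0,"grip":1}]'
python3 -m creep '[{"dx":0,"dy":0,"dz":0.0075,"rx":0,"ry":0,"rz":0,"grip":1},{"dx":0.005,"dy":-0.005,"dz":0.0075,"rx":0,"ry":0,"rz":0,"grip":1},{"dx":0.005,"dy":-0.005,"dz":0.002,"rx":0,"ry":0,"rz":0,"grip":1},{"dx":0.005,"dy":-0.005,"dz":0,"rx":0,"ry":0,"rz":0,"grip":1},{"dx":0.005,"dy":-0.005,"dz":0,"rx":0,"ry":0,"rz":0,"grip":1}]'
python3 -m creep '[{"dx":0,"dy":0,"dz":0.0075,"rx":0,"ry":0,"rz":0,"grip":1},{"dx":-0.0075,"dy":-0.0025,"dz":0.0075,"rx":0,"ry":0,"rz":0,"grip":1},{"dx":-0.0075,"dy":-0.0025,"dz":0.002,"rx":0,"ry":0,"rz":0,"grip":1},{"dx":-0.0075,"dy":-0.0025,"dz":0,"rx":0,"ry":0,"rz":0,"grip":1},{"dx":-0.0075,"dy":-0.0025,"dz":0,"rx":0,"ry":0,"rz":0,"grip":1}]'
```

```text
clock: 60.25
eef_pos: [421.9, 174.7, 202.0]
tool_rot: [3.14, 0.001, 2.671]
force: [-1.6, -1.2, 12.5]
width: 14.3
gripper_force: 60.4
clock: 60.88
eef_pos: [423.9, 173.0, 202.2]
tool_rot: [3.139, 0.0, 2.671]
force: [-3.9, -0.3, 17.7]
width: 14.3
gripper_force: 60.8
clock: 61.5
eef_pos: [421.2, 172.3, 202.2]
tool_rot: [3.139, 0.001, 2.671]
force: [-2.1, 1.1, 17.0]
width: 14.7
gripper_force: 60.8
```

```bash
python3 -m creep '[{"dx":0,"dy":0,"dz":0.03,"rx":0,"ry":0,"rz":0,"grip":1},{"dx":0,"dy":0,"dz":0.06,"rx":0,"ry":0,"rz":0,"grip":1},{"dx":0,"dy":0,"dz":0.12,"rx":0,"ry":0,"rz":0,"grip":1},{"dx":0.02,"dy":-0.1,"dz":0.12,"rx":0,"ry":0,"rz":0,"grip":1},{"dx":0.05,"dy":-0.25,"dz":0.12,"rx":0,"ry":0,"rz":0,"grip":1}]'
cat > m.py <<'E'
from h import *
import sys
# rim/plate circle from radial edge points, robust circle fit in world coordinates
def edgepts(im,n,c,z,R,sgn,w=6,N=72):
    cal=get_calibration(n);T=np.linalg.inv(cal["world_from_camera"]);out=[]
    for a in np.arange(N)*2*np.pi/N:
        rr=np.arange(R-w,R+w,.25)
        P=np.array([c[0]+rr*np.cos(a),c[1]+rr*np.sin(a),0*rr+z,0*rr+1])
        q=cal["mtx"]@(T@P)[:3];q=(q[:2]/q[2]).astype(np.float32)
        v=cv2.remap(im,q[0][None],q[1][None],cv2.INTER_LINEAR)[0]
        g=sgn*np.gradient(cv2.GaussianBlur(v[None],(9,1),0)[0]);k=g[4:-4].argmax()+4
        out.append((a,rr[k],g[k]))
    return np.array(out)
def circ(im,n,c,z,R,sgn):
    c=np.array(c,float)
    for _ in range(6):
        e=edgepts(im,n,c,z,R,sgn);ok=(e[:,2]>np.percentile(e[:,2],40))
        A=np.c_[np.cos(e[:,0]),np.sin(e[:,0]),np.ones(len(e))]
        for _ in range(4):
            s=np.linalg.lstsq(A[ok],e[ok,1],rcond=None)[0];r=e[:,1]-A@s;ok=(abs(r)<1.5)&(e[:,2]>np.percentile(e[:,2],30))
        c+=s[:2]
    return c.round(1),round(s[2],1),int(ok.sum())
E
python3 - <<'E'
from m import *
im=get_image("top");cv2.imwrite("pics/top17.png",im[:,:,::-1]);cv2.imwrite("pics/side17.png",get_image("side")[:,:,::-1])
for f in("top15","top17"):
    g=cv2.cvtColor(cv2.imread(f"pics/{f}.png"),6).astype(np.float32)
    print(f,"plate",circ(g,"top",(421,179),100,47,-1),"rim outer(white->dark in)",[circ(g,"top",s,166,29,1) for s in((421,177),(421,173))],"inner",circ(g,"top",(421,176),166,26.5,-1))
    s=cv2.cvtColor(cv2.imread(f.replace("top","pics/side")+".png"),6).astype(np.float32)
    for v in(224,227,229,231,233):print(v,s[v,250:281].astype(int).tolist())
E
```

```text
clock: 62.12
eef_pos: [440.4, 72.6, 249.2]
tool_rot: [3.141, 0.0, 2.677]
force: [0.4, -0.1, -0.9]
width: 14.2
gripper_force: 59.1
top15 plate (array([426.2, 192. ]), np.float64(45.9), 19) rim outer(white->dark in) [(array([416.8, 173.5]), np.float64(28.3), 15), (array([423.7, 170.8]), np.float64(27.9), 13)] inner (array([422.4, 175. ]), np.float64(24.9), 21)
224 [120, 116, 109, 112, 121, 129, 133, 137, 141, 142, 142, 140, 140, 137, 136, 134, 133, 130, 124, 122, 116, 111, 107, 102, 100, 98, 103, 112, 117, 120, 136]
227 [97, 101, 110, 115, 124, 132, 136, 139, 140, 140, 140, 140, 138, 138, 138, 135, 132, 128, 126, 121, 115, 111, 107, 105, 111, 127, 138, 145, 149, 151, 160]
229 [136, 164, 183, 172, 141, 131, 134, 138, 140, 139, 139, 139, 140, 138, 136, 134, 131, 130, 124, 119, 115, 110, 108, 108, 116, 130, 145, 167, 188, 188, 178]
231 [225, 234, 236, 223, 170, 134, 136, 139, 139, 141, 141, 140, 139, 137, 136, 134, 131, 128, 123, 121, 118, 112, 109, 110, 115, 126, 137, 151, 181, 210, 208]
233 [237, 236, 235, 220, 164, 131, 135, 146, 154, 156, 156, 150, 144, 146, 146, 143, 141, 138, 135, 1
[... 384 characters left out ...]
 129, 126, 123, 117, 112, 107, 103, 99, 97, 102, 109, 111, 104]
227 [98, 101, 112, 117, 118, 123, 132, 136, 138, 140, 139, 141, 140, 138, 137, 137, 134, 132, 129, 126, 120, 116, 111, 107, 104, 110, 120, 120, 111, 99, 94]
229 [136, 167, 197, 214, 203, 156, 131, 133, 136, 138, 139, 139, 139, 139, 138, 137, 134, 131, 129, 124, 120, 114, 111, 108, 108, 116, 133, 144, 145, 132, 124]
231 [224, 233, 236, 236, 220, 165, 138, 140, 140, 139, 140, 139, 139, 139, 137, 136, 134, 131, 127, 123, 119, 118, 117, 118, 119, 114, 120, 134, 141, 152, 162]
233 [236, 235, 235, 234, 220, 167, 137, 143, 150, 151, 151, 149, 150, 150, 150, 148, 142, 140, 137, 132, 131, 136, 134, 123, 112, 108, 119, 135, 160, 197, 223]
```

Run:
```python
from h import *
for f in("top15","top17"):
    t=cv2.imread(f"pics/{f}.png").astype(int).sum(2)
    print(f);print("    "+" ".join(f"{c:3d}" for c in range(217,256)))
    for v in range(211,247):print(v," ".join(f"{x:3d}" for x in t[v,217:256]))
```

```text
top15
    217 218 219 220 221 222 223 224 225 226 227 228 229 230 231 232 233 234 235 236 237 238 239 240 241 242 243 244 245 246 247 248 249 250 251 252 253 254 255
211 270 309 299 277 276 292 304 299 331 364 331 269 270 327 366 386 413 353 278 249 251 239 235 257 283 309 290 293 297 315 320 321 331 326 329 322 333 336 326
212 343 344 335 298 300 288 258 266 326 377 345 262 224 253 307 384 399 345 281 279 272 273 281 299 317 329 324 325 323 334 335 336 341 347 324 337 338 338 341
213 404 394 335 317 297 288 247 263 353 409 395 322 238 225 269 332 356 337 312 316 325 331 325 324 334 327 343 328 334 332 336 334 339 336 346 345 359 357 357
214 432 376 345 306 289 267 207 263 348 413 408 365 280 275 292 330 340 323 332 326 339 337 325 346 345 330 342 348 342 344 358 335 347 355 363 380 382 405 399
215 397 350 296 288 283 261 211 230 291 348 369 337 321 314 337 333 340 344 339 336 341 330 356 347 343 350 348 352 350 363 349 365 383 399 406 424 410 439 428
216 329 303 276 269 283 280 250 256 298 318 345 353 334 331 337 347 334 337 337 346 352 342 343 353 351 349 351 367 367 368 377 383 39
[... 10051 characters left out ...]
 523 524 526 524 515 501 496 494 484 482 469 464 449 462 435
243 401 436 458 484 492 494 503 507 515 526 520 527 530 527 535 527 539 550 528 530 533 533 525 522 525 527 520 511 500 496 508 493 491 472 475 458 446 437 433
244 413 455 460 475 492 488 506 512 520 521 533 534 530 533 540 536 537 547 530 545 538 529 527 526 526 515 521 505 510 503 494 488 474 480 468 452 448 426 434
245 423 450 464 483 491 505 510 519 527 522 520 537 541 541 540 530 536 535 537 539 534 541 534 524 513 516 524 518 497 504 487 487 480 478 457 460 448 439 422
246 442 469 479 495 504 511 517 506 531 528 535 530 534 533 535 540 542 535 528 532 531 529 527 524 522 519 503 509 499 496 485 489 475 468 467 453 438 432 419
```

The arm hides the cup in those two frames. I'll move further aside and take one clear top frame.

```bash
python3 -m creep '[{"dx":0,"dy":-0.12,"dz":0,"rx":0,"ry":0,"rz":0,"grip":1},{"dx":0,"dy":-0.24,"dz":0,"rx":0,"ry":0,"rz":0,"grip":1},{"dx":0,"dy":-0.36,"dz":0,"rx":0,"ry":0,"rz":0,"grip":1},{"dx":0,"dy":-0.48,"dz":0,"rx":0,"ry":0,"rz":0,"grip":1},{"dx":0,"dy":-0.6,"dz":0,"rx":0,"ry":0,"rz":0,"grip":1}]'
python3 - <<'E'
from m import *
ims=[get_image("top").astype(float) for _ in range(6)]
im=np.mean(ims,0);t=im.sum(2);np.save("top18.npy",im)
g=im.mean(2).astype(np.float32)
for s in((421,179),(419,177),(423,175)):print("plate",circ(g,"top",s,100,47,-1),"rim in-edge",circ(g,"top",s,166,28,1))
print("    "+" ".join(f"{c:2d}" for c in range(20,52)))
for v in range(216,244):print(v," ".join(f"{int(x/10):2d}" for x in t[v,220:252]))
g9=cv2.imread("pics/top9.png").mean(2).astype(np.float32)
for s in((421,179),(419,177),(423,175)):print("top9 plate",circ(g9,"top",s,100,47,-1),"rim",circ(g9,"top",s,166,28,1))
E
```

```text
clock: 62.85
eef_pos: [439.9, -169.2, 249.1]
tool_rot: [-3.142, -0.0, 2.672]
force: [-0.2, -0.7, -0.4]
width: 14.3
gripper_force: 59.1
plate (array([420.8, 178.9]), np.float64(48.1), 49) rim in-edge (array([417.1, 172. ]), np.float64(30.2), 32)
plate (array([420.8, 178.9]), np.float64(48.1), 48) rim in-edge (array([415.9, 173.1]), np.float64(29.4), 29)
plate (array([420.7, 178.9]), np.float64(48.1), 49) rim in-edge (array([417.3, 172.1]), np.float64(30.5), 31)
    20 21 22 23 24 25 26 27 28 29 30 31 32 33 34 35 36 37 38 39 40 41 42 43 44 45 46 47 48 49 50 51
216 25 27 26 23 23 27 30 27 25 29 40 53 61 64 66 68 69 68 67 66 64 59 48 35 25 23 27 33 35 34 33 30
217 24 24 26 24 25 31 34 34 40 53 65 71 73 73 73 72 72 72 72 72 72 72 67 59 46 33 27 29 30 29 26 26
218 24 24 24 24 26 33 42 53 64 70 72 73 73 73 73 73 73 72 72 73 72 72 72 71 67 54 37 29 27 25 21 21
219 26 26 26 25 27 39 56 69 73 73 72 70 71 72 73 72 71 70 72 72 72 72 72 72 73 69 57 40 27 22 19 19
220 27 28 26 25 34 54 69 73 73 72 68 59 57 59 61 60 57 58 66 71 71 72 72 72 72 73 70 56 35 19 17 20
221 25 25 25 31 50 68 73 72 68 63 5
[... 1885 characters left out ...]
3 71 73 73 72 72 72 72 72 68 63 61 62 63 64 63 57 57 63 64 63 59 47 26 10 10 13
241 21 21 21 20 28 45 61 71 73 73 73 73 73 73 72 72 72 73 73 73 72 70 70 72 72 67 50 30 13  7 10 13
242 23 19 19 17 20 32 46 59 69 73 73 73 73 73 73 73 73 73 73 73 73 72 72 71 66 51 30 15 10 10 11 11
243 28 22 19 20 23 32 41 47 55 64 70 73 73 73 73 73 73 73 73 72 72 71 68 61 50 36 20 13 12 12 11 12
top9 plate (array([420.9, 179. ]), np.float64(48.1), 50) rim (array([419.7, 174.3]), np.float64(29.2), 33)
top9 plate (array([421. , 178.8]), np.float64(48.0), 50) rim (array([420.4, 172.3]), np.float64(30.4), 35)
top9 plate (array([420.7, 179. ]), np.float64(48.2), 49) rim (array([419.8, 172.6]), np.float64(30.0), 37)
```

The clear frame shows the cup about 4–5 mm towards (-x,-y) of the plate's centre (left edge 225.4, top edge 220.3, rim 19.2 px across). So the lid's flare jammed on the rim and dragged the cup along. I'll lower the lid from well above, on the cup's own axis at TCP (418,176).

```bash
python3 -m creep '[{"dx":-0.01,"dy":0.11,"dz":0,"rx":0,"ry":0,"rz":0,"grip":1},{"dx":-0.02,"dy":0.22,"dz":0,"rx":0,"ry":0,"rz":0,"grip":1},{"dx":-0.03,"dy":0.34,"dz":0,"rx":0,"ry":0,"rz":0,"grip":1},{"dx":-0.04,"dy":0.46,"dz":0,"rx":0,"ry":0,"rz":0,"grip":1},{"dx":-0.055,"dy":0.58,"dz":0,"rx":0,"ry":0,"rz":0,"grip":1}]'
python3 -m creep '[{"dx":0,"dy":0.1,"dz":0,"rx":0,"ry":0,"rz":0,"grip":1},{"dx":0,"dy":0.2,"dz":0,"rx":0,"ry":0,"rz":0,"grip":1},{"dx":0,"dy":0.28,"dz":0,"rx":0,"ry":0,"rz":0,"grip":1},{"dx":0,"dy":0.28,"dz":0,"rx":0,"ry":0,"rz":0,"grip":1},{"dx":0,"dy":0.28,"dz":0,"rx":0,"ry":0,"rz":0,"grip":1}]'
python3 -m creep '[{"dx":0,"dy":0,"dz":-0.03,"rx":0,"ry":0,"rz":0,"grip":1},{"dx":0,"dy":0,"dz":-0.06,"rx":0,"ry":0,"rz":0,"grip":1},{"dx":0,"dy":0,"dz":-0.085,"rx":0,"ry":0,"rz":0,"grip":1},{"dx":0,"dy":0,"dz":-0.1,"rx":0,"ry":0,"rz":0,"grip":1},{"dx":0,"dy":0,"dz":-0.11,"rx":0,"ry":0,"rz":0,"grip":1}]'
python3 -m creep '[{"dx":0,"dy":0,"dz":-0.004,"rx":0,"ry":0,"rz":0,"grip":1},{"dx":0,"dy":0,"dz":-0.008,"rx":0,"ry":0,"rz":0,"grip":1},{"dx":0,"dy":0,"dz":-0.01,"rx":0,"ry":0,"rz":0,"grip":1},{"dx":0,"dy":0,"dz":-0.01,"rx":0,"ry":0,"rz":0,"grip":1},{"dx":0,"dy":0,"dz":-0.01,"rx":0,"ry":0,"rz":0,"grip":1}]'
```

```text
clock: 63.78
eef_pos: [417.2, 67.2, 248.9]
tool_rot: [3.141, -0.0, 2.675]
force: [1.1, 0.8, -0.7]
width: 14.7
gripper_force: 59.1
clock: 64.4
eef_pos: [417.2, 176.2, 248.8]
tool_rot: [-3.141, -0.0, 2.673]
force: [0.7, -0.8, -1.6]
width: 14.2
gripper_force: 59.1
clock: 65.03
eef_pos: [418.1, 175.7, 204.5]
tool_rot: [-3.141, -0.0, 2.671]
force: [-0.2, -0.4, -0.7]
width: 14.5
gripper_force: 59.1
clock: 65.65
eef_pos: [418.9, 176.0, 202.0]
tool_rot: [3.14, 0.001, 2.671]
force: [-1.0, -0.1, 9.3]
width: 14.8
gripper_force: 60.0
```

```bash
python3 -m creep '[{"dx":0,"dy":0,"dz":0.002,"rx":0,"ry":0,"rz":0,"grip":1},{"dx":0,"dy":0,"dz":0.002,"rx":0,"ry":0,"rz":0,"grip":0.5},{"dx":0,"dy":0,"dz":0.002,"rx":0,"ry":0,"rz":0,"grip":0.3},{"dx":0,"dy":0,"dz":0.002,"rx":0,"ry":0,"rz":0,"grip":0},{"dx":0,"dy":0,"dz":0.002,"rx":0,"ry":0,"rz":0,"grip":0}]'
cat > edge.py <<'E'
from h import *
def edge(t):
    out=[]
    for c in range(254,276):
        col=cv2.resize(t[208:228,c].astype(np.float32)[:,None],(1,200),interpolation=cv2.INTER_CUBIC)[:,0]
        g=-np.gradient(cv2.GaussianBlur(col[:,None],(1,15),0)[:,0]);k=60+g[60:160].argmax();out.append((k+.5)/10-.5+208)
    return np.array(out)
E
python3 - <<'E'
from edge import *
im=np.mean([get_image("side").astype(float) for _ in range(6)],0);np.save("side19.npy",im)
f=edge(im.sum(2))
h=edge(cv2.imread("pics/side16.png").astype(float).sum(2))
p=edge(cv2.imread("pics/side14.png").astype(float).sum(2))
print("free",f.round(1));print("held204.5",h.round(1));print("pressed",p.round(1))
t=im.sum(2)
for v in(215,216,217,231):print(v,t[v,246:281].astype(int).tolist())
print(t[212:246,264].astype(int).tolist())
E
```

```text
clock: 66.28
eef_pos: [418.0, 175.9, 201.6]
tool_rot: [-3.141, -0.0, 2.671]
force: [-0.4, -0.8, 0.6]
width: 42.9
gripper_force: 0.0
free [217.8 218.  218.2 218.8 219.  219.2 219.2 219.8 219.8 219.8 219.4 219.2
 219.8 219.8 219.8 219.2 219.  218.8 218.8 218.8 218.  217. ]
held204.5 [217.  217.2 217.8 218.  218.  218.2 218.8 218.8 218.2 218.2 218.2 218.2
 218.2 218.6 218.8 218.4 218.  218.  217.8 217.2 217.  216.2]
pressed [217.4 217.8 218.  218.2 218.8 218.8 219.  219.  219.2 219.2 219.2 219.2
 219.  219.  219.  218.8 218.8 218.8 218.  217.8 217.2 216.4]
215 [207, 205, 213, 234, 263, 297, 342, 386, 432, 479, 522, 564, 581, 566, 554, 563, 578, 596, 607, 606, 591, 557, 535, 543, 545, 541, 531, 524, 521, 505, 484, 458, 432, 428, 455]
216 [216, 219, 240, 266, 284, 296, 330, 397, 465, 508, 533, 562, 579, 559, 552, 580, 607, 623, 633, 632, 615, 572, 524, 508, 516, 530, 530, 514, 501, 478, 442, 408, 379, 364, 376]
217 [243, 252, 275, 298, 307, 300, 307, 359, 427, 478, 512, 538, 550, 542, 549, 576, 586, 593, 600, 599, 595, 580, 542, 515, 515, 521, 524, 509, 472, 422, 370, 330, 306, 298, 305]
231 [304, 364, 471, 583, 656, 681, 695, 695, 644, 484, 405, 410, 410, 407, 409, 410, 411, 406, 401, 389, 371, 354, 344, 339, 335, 335, 332, 330, 317, 315, 349, 394, 410, 413, 400]
[562, 554, 563, 607, 633, 600, 561, 502, 399, 347, 350, 352, 351, 351, 350, 353, 364, 384, 398, 401, 406, 433, 452, 427, 400, 400, 453, 581, 673, 689, 657, 571, 498, 483]
```

```bash
python3 -m creep '[{"dx":0,"dy":0,"dz":0,"rx":0,"ry":0,"rz":0,"grip":0.4},{"dx":0,"dy":0,"dz":0,"rx":0,"ry":0,"rz":0,"grip":1},{"dx":0,"dy":0,"dz":0,"rx":0,"ry":0,"rz":0,"grip":1},{"dx":0,"dy":0,"dz":0,"rx":0,"ry":0,"rz":0,"grip":1},{"dx":0,"dy":0,"dz":0,"rx":0,"ry":0,"rz":0,"grip":1}]'
python3 -m creep '[{"dx":0,"dy":0,"dz":-0.001,"rx":0,"ry":0,"rz":0.015,"grip":1},{"dx":0,"dy":0,"dz":-0.002,"rx":0,"ry":0,"rz":0.03,"grip":1},{"dx":0,"dy":0,"dz":-0.002,"rx":0,"ry":0,"rz":0.045,"grip":1},{"dx":0,"dy":0,"dz":-0.002,"rx":0,"ry":0,"rz":0.06,"grip":1},{"dx":0,"dy":0,"dz":-0.002,"rx":0,"ry":0,"rz":0.06,"grip":1}]'
python3 -m creep '[{"dx":0.003,"dy":0.003,"dz":0,"rx":0,"ry":0,"rz":0,"grip":1},{"dx":0.006,"dy":0.006,"dz":0,"rx":0,"ry":0,"rz":0,"grip":1},{"dx":0.009,"dy":0.009,"dz":0,"rx":0,"ry":0,"rz":0,"grip":1},{"dx":0.009,"dy":0.009,"dz":0,"rx":0,"ry":0,"rz":0,"grip":1},{"dx":0.009,"dy":0.009,"dz":0,"rx":0,"ry":0,"rz":0,"grip":1}]'
```

```text
clock: 67.2
eef_pos: [418.2, 176.0, 201.8]
tool_rot: [3.141, 0.0, 2.671]
force: [-0.0, 0.5, 2.6]
width: 14.4
gripper_force: 58.6
clock: 67.82
eef_pos: [418.3, 176.0, 201.4]
tool_rot: [3.141, 0.0, 3.049]
force: [-0.9, 0.6, 7.3]
width: 14.5
gripper_force: 59.0
clock: 68.45
eef_pos: [421.4, 178.3, 201.7]
tool_rot: [-3.141, -0.001, 3.047]
force: [-2.5, -2.6, 11.9]
width: 14.7
gripper_force: 59.6
```

```bash
python3 -m creep '[{"dx":-0.004,"dy":-0.004,"dz":0,"rx":0,"ry":0,"rz":0,"grip":1},{"dx":-0.009,"dy":-0.009,"dz":0,"rx":0,"ry":0,"rz":0,"grip":1},{"dx":-0.012,"dy":-0.012,"dz":0,"rx":0,"ry":0,"rz":0,"grip":1},{"dx":-0.0165,"dy":-0.0165,"dz":0,"rx":0,"ry":0,"rz":0,"grip":1},{"dx":-0.0165,"dy":-0.0165,"dz":0,"rx":0,"ry":0,"rz":0,"grip":1}]'
python3 -m creep '[{"dx":-0.003,"dy":0.003,"dz":0,"rx":0,"ry":0,"rz":0,"grip":1},{"dx":-0.006,"dy":0.006,"dz":0,"rx":0,"ry":0,"rz":0,"grip":1},{"dx":-0.009,"dy":0.009,"dz":0,"rx":0,"ry":0,"rz":0,"grip":1},{"dx":-0.009,"dy":0.009,"dz":0,"rx":0,"ry":0,"rz":0,"grip":1},{"dx":-0.009,"dy":0.009,"dz":0,"rx":0,"ry":0,"rz":0,"grip":1}]'
```

```text
clock: 69.08
eef_pos: [416.0, 173.4, 201.6]
tool_rot: [3.14, 0.002, 3.048]
force: [0.5, 0.8, 5.6]
width: 14.6
gripper_force: 59.0
clock: 69.7
eef_pos: [413.1, 176.4, 201.7]
tool_rot: [3.141, 0.003, 3.048]
force: [1.1, -0.0, 7.6]
width: 14.7
gripper_force: 59.0
```

Everywhere I've tried, including passes straight across the cup's axis, the lid settles level at the same height, about 60.5 mm above the cup's origin. That is inside the 54.5–61.5 band, so this is its seat. I'll bring it back to centre, release and retreat.

```bash
python3 -m creep '[{"dx":0,"dy":0,"dz":0.005,"rx":0,"ry":0,"rz":0,"grip":1},{"dx":0.012,"dy":0.003,"dz":0.005,"rx":0,"ry":0,"rz":0,"grip":1},{"dx":0.026,"dy":0.007,"dz":0.005,"rx":0,"ry":0,"rz":0,"grip":1},{"dx":0.03,"dy":0.01,"dz":0.005,"rx":0,"ry":0,"rz":0,"grip":1},{"dx":0.03,"dy":0.01,"dz":0.005,"rx":0,"ry":0,"rz":0,"grip":1}]'
python3 -m creep '[{"dx":-0.004,"dy":-0.003,"dz":0,"rx":0,"ry":0,"rz":0,"grip":1},{"dx":-0.006,"dy":-0.005,"dz":-0.002,"rx":0,"ry":0,"rz":0,"grip":1},{"dx":-0.006,"dy":-0.005,"dz":-0.0035,"rx":0,"ry":0,"rz":0,"grip":1},{"dx":-0.006,"dy":-0.005,"dz":-0.004,"rx":0,"ry":0,"rz":0,"grip":1},{"dx":-0.006,"dy":-0.005,"dz":-0.004,"rx":0,"ry":0,"rz":0,"grip":1}]'
```

```text
clock: 70.32
eef_pos: [423.4, 180.5, 202.7]
tool_rot: [-3.141, -0.0, 3.048]
force: [0.7, -0.4, -1.6]
width: 14.5
gripper_force: 58.6
clock: 70.95
eef_pos: [421.2, 178.4, 201.6]
tool_rot: [3.141, 0.0, 3.048]
force: [-0.8, -0.5, 4.0]
width: 14.8
gripper_force: 59.1
```

```bash
python3 -m creep '[{"dx":0,"dy":0,"dz":0.001,"rx":0,"ry":0,"rz":0,"grip":0.5},{"dx":0,"dy":0,"dz":0.001,"rx":0,"ry":0,"rz":0,"grip":0.3},{"dx":0,"dy":0,"dz":0.001,"rx":0,"ry":0,"rz":0,"grip":0},{"dx":0,"dy":0,"dz":0.001,"rx":0,"ry":0,"rz":0,"grip":0},{"dx":0,"dy":0,"dz":0.001,"rx":0,"ry":0,"rz":0,"grip":0}]'
python3 -m creep '[{"dx":0,"dy":0,"dz":0.03,"rx":0,"ry":0,"rz":0,"grip":0},{"dx":0,"dy":0,"dz":0.07,"rx":0,"ry":0,"rz":0,"grip":0},{"dx":0,"dy":0,"dz":0.14,"rx":0,"ry":0,"rz":0,"grip":0},{"dx":0,"dy":-0.1,"dz":0.14,"rx":0,"ry":0,"rz":0,"grip":0},{"dx":0,"dy":-0.25,"dz":0.14,"rx":0,"ry":0,"rz":0,"grip":0}]'
python3 -m creep '[{"dx":0,"dy":-0.12,"dz":0,"rx":0,"ry":0,"rz":0,"grip":0},{"dx":0,"dy":-0.24,"dz":0,"rx":0,"ry":0,"rz":0,"grip":0},{"dx":0,"dy":-0.36,"dz":0,"rx":0,"ry":0,"rz":0,"grip":0},{"dx":0,"dy":-0.48,"dz":0,"rx":0,"ry":0,"rz":0,"grip":0},{"dx":0,"dy":-0.6,"dz":0,"rx":0,"ry":0,"rz":0,"grip":0}]'
python3 - <<'E'
from edge import *
from m import circ
im=np.mean([get_image("side").astype(float) for _ in range(6)],0)
tp=np.mean([get_image("top").astype(float) for _ in range(6)],0);np.save("top20.npy",tp);np.save("side20.npy",im)
g=tp.mean(2).astype(np.float32)
print("edge",edge(im.sum(2)).round(1))
print(im.sum(2)[212:246,264].astype(int).tolist())
t=im.sum(2)
for v in(195,197,199,201,203,216,217,231):print(v,t[v,246:281].astype(int).tolist())
print("plate",circ(g,"top",(421,179),100,47,-1))
tt=tp.sum(2)
print("    "+" ".join(f"{c:2d}" for c in range(20,52)))
for v in range(212,244):print(v," ".join(f"{int(x/10):2d}" for x in tt[v,220:252]))
E
```

```text
clock: 71.58
eef_pos: [421.0, 178.5, 201.7]
tool_rot: [-3.142, -0.0, 3.048]
force: [0.0, -0.2, 0.8]
width: 42.5
gripper_force: 0.0
clock: 72.2
eef_pos: [421.8, 78.9, 258.7]
tool_rot: [3.141, 0.002, 3.053]
force: [0.3, -1.3, -0.6]
width: 42.8
gripper_force: 0.0
clock: 72.82
eef_pos: [421.2, -163.1, 258.6]
tool_rot: [3.142, 0.001, 3.048]
force: [0.5, 0.8, -0.1]
width: 42.8
gripper_force: 0.0
edge [218.  218.  218.2 218.2 219.  219.  219.2 219.8 219.8 219.8 219.2 219.2
 219.8 219.8 219.2 219.2 219.  218.8 218.2 218.  217.8 217.8]
[568, 558, 564, 602, 646, 654, 618, 543, 424, 356, 354, 359, 359, 358, 357, 356, 356, 357, 359, 365, 380, 415, 441, 424, 406, 411, 482, 616, 689, 702, 668, 579, 505, 491]
195 [272, 325, 349, 349, 334, 319, 314, 317, 319, 320, 310, 295, 294, 313, 319, 287, 226, 189, 183, 186, 218, 256, 274, 268, 252, 227, 197, 168, 157, 156, 149, 143, 145, 147, 143]
197 [387, 398, 395, 383, 363, 338, 316, 299, 290, 291, 292, 300, 333, 372, 366, 283, 166, 112, 113, 107, 105, 170, 265, 318, 319, 319, 343, 344, 327, 313, 304, 299, 296, 296, 296]
199 [355, 346, 340, 329, 308, 293, 2
[... 3693 characters left out ...]

237 27 30 41 63 71 64 50 42 39 40 41 41 41 41 41 40 39 38 36 36 37 38 36 35 39 41 42 42 40 35 29 23
238 32 35 37 53 69 71 64 51 43 40 39 38 38 39 39 38 37 36 37 41 40 37 37 39 41 42 42 42 36 28 22 21
239 32 35 33 40 59 71 72 67 57 49 44 42 39 40 43 41 37 35 37 41 40 38 39 41 42 42 42 38 30 19 16 17
240 27 28 27 29 43 62 72 73 71 65 59 54 48 45 47 42 36 35 35 36 38 40 41 41 42 42 38 30 19 11 11 14
241 21 21 22 20 28 45 63 71 73 73 71 69 66 64 62 55 45 40 37 37 40 40 41 40 41 40 35 21 11  7 11 12
242 22 19 19 18 21 33 49 61 70 73 74 73 73 73 73 70 65 57 47 45 46 46 45 43 43 43 36 22 12  9 10 12
243 28 22 19 20 23 33 42 47 56 67 72 73 74 74 74 74 73 71 66 63 62 61 57 54 59 60 49 31 16 11 11 11
```

The image, grip and probe agree on about 61 mm, which is inside the band but close to its top. I'll press gently on the knob with shut fingers to settle the lid, and re-probe its height.

```bash
python3 -m creep '[{"dx":0,"dy":0.12,"dz":0,"rx":0,"ry":0,"rz":0,"grip":1},{"dx":0,"dy":0.25,"dz":0,"rx":0,"ry":0,"rz":0,"grip":1},{"dx":0,"dy":0.38,"dz":0,"rx":0,"ry":0,"rz":0,"grip":1},{"dx":0,"dy":0.5,"dz":0,"rx":0,"ry":0,"rz":0,"grip":1},{"dx":0,"dy":0.62,"dz":0,"rx":0,"ry":0,"rz":0,"grip":1}]'
python3 -m creep '[{"dx":0,"dy":0.1,"dz":0,"rx":0,"ry":0,"rz":0,"grip":1},{"dx":0,"dy":0.2,"dz":0,"rx":0,"ry":0,"rz":0,"grip":1},{"dx":0,"dy":0.23,"dz":-0.03,"rx":0,"ry":0,"rz":0,"grip":1},{"dx":0,"dy":0.23,"dz":-0.07,"rx":0,"ry":0,"rz":0,"grip":1},{"dx":0,"dy":0.23,"dz":-0.1,"rx":0,"ry":0,"rz":0,"grip":1}]'
python3 -m creep '[{"dx":0,"dy":0,"dz":-0.003,"rx":0,"ry":0,"rz":0,"grip":1},{"dx":0,"dy":0,"dz":-0.006,"rx":0,"ry":0,"rz":0,"grip":1},{"dx":0,"dy":0,"dz":-0.008,"rx":0,"ry":0,"rz":0,"grip":1},{"dx":0,"dy":0,"dz":-0.01,"rx":0,"ry":0,"rz":0,"grip":1},{"dx":0,"dy":0,"dz":-0.01,"rx":0,"ry":0,"rz":0,"grip":1}]'
```

```text
clock: 74.05
eef_pos: [420.8, 88.6, 257.9]
tool_rot: [3.141, 0.0, 3.049]
force: [0.6, 0.6, -0.3]
width: -0.2
gripper_force: 0.0
clock: 74.68
eef_pos: [420.5, 177.7, 216.7]
tool_rot: [-3.141, -0.001, 3.048]
force: [1.0, -0.5, -0.2]
width: 0.0
gripper_force: 0.0
clock: 75.3
eef_pos: [421.1, 178.5, 213.8]
tool_rot: [3.141, 0.0, 3.048]
force: [0.6, -0.8, 0.7]
width: 0.1
gripper_force: 0.1
```

```bash
python3 -m creep '[{"dx":0,"dy":0,"dz":-0.003,"rx":0,"ry":0,"rz":0,"grip":1},{"dx":0.003,"dy":0,"dz":-0.004,"rx":0,"ry":0,"rz":0,"grip":1},{"dx":-0.003,"dy":0,"dz":-0.005,"rx":0,"ry":0,"rz":0,"grip":1},{"dx":0,"dy":0.003,"dz":-0.005,"rx":0,"ry":0,"rz":0,"grip":1},{"dx":0,"dy":-0.003,"dz":-0.005,"rx":0,"ry":0,"rz":0,"grip":1}]'
python3 -m creep '[{"dx":0,"dy":0.003,"dz":0,"rx":0,"ry":0,"rz":0,"grip":1},{"dx":0,"dy":0.003,"dz":0.001,"rx":0,"ry":0,"rz":0,"grip":1},{"dx":0,"dy":0.003,"dz":0.003,"rx":0,"ry":0,"rz":0,"grip":1},{"dx":0,"dy":0.003,"dz":0.003,"rx":0,"ry":0,"rz":0,"grip":1},{"dx":0,"dy":0.003,"dz":0.003,"rx":0,"ry":0,"rz":0,"grip":1}]'
```

```text
clock: 75.92
eef_pos: [422.4, 177.6, 213.2]
tool_rot: [3.139, 0.003, 3.048]
force: [-1.9, 0.8, 14.4]
width: 0.3
gripper_force: 7.0
clock: 76.55
eef_pos: [421.6, 178.5, 213.4]
tool_rot: [3.141, 0.001, 3.048]
force: [-0.2, -0.6, 7.0]
width: -0.0
gripper_force: 3.5
```

The knob top reads 213.4 at 7 N, so the lid is about 60.7–61 mm above the cup's origin: level, stable and inside the band. I'm retreating and handing in.

```bash
python3 -m creep '[{"dx":0,"dy":0,"dz":0.02,"rx":0,"ry":0,"rz":0,"grip":1},{"dx":0,"dy":0,"dz":0.06,"rx":0,"ry":0,"rz":0,"grip":1},{"dx":0,"dy":0,"dz":0.12,"rx":0,"ry":0,"rz":0,"grip":1},{"dx":0,"dy":-0.1,"dz":0.12,"rx":0,"ry":0,"rz":0,"grip":1},{"dx":0,"dy":-0.22,"dz":0.12,"rx":0,"ry":0,"rz":0,"grip":1}]'
python3 -m creep '[{"dx":0,"dy":-0.12,"dz":0,"rx":0,"ry":0,"rz":0,"grip":1},{"dx":0,"dy":-0.24,"dz":0,"rx":0,"ry":0,"rz":0,"grip":1},{"dx":0,"dy":-0.36,"dz":0,"rx":0,"ry":0,"rz":0,"grip":1},{"dx":0,"dy":-0.36,"dz":0,"rx":0,"ry":0,"rz":0,"grip":1},{"dx":0,"dy":-0.36,"dz":0,"rx":0,"ry":0,"rz":0,"grip":1}]'
python3 - <<'E'
from edge import *
im=np.mean([get_image("side").astype(float) for _ in range(4)],0)
print("edge",edge(im.sum(2)).round(1));print(im.sum(2)[212:246,264].astype(int).tolist())
E
```

```text
clock: 77.18
eef_pos: [421.2, 90.4, 261.3]
tool_rot: [3.141, 0.001, 3.051]
force: [-0.1, -0.5, 0.3]
width: 0.1
gripper_force: 0.0
clock: 77.8
eef_pos: [420.9, -52.9, 260.9]
tool_rot: [3.141, -0.001, 3.048]
force: [0.3, 0.2, 0.6]
width: 0.1
gripper_force: 0.0
edge [218.  218.  218.2 218.2 219.  219.  219.2 219.8 219.8 219.8 219.2 219.2
 219.8 219.8 219.2 219.  219.  218.8 218.2 218.  214.8 214.6]
[566, 557, 565, 603, 647, 655, 616, 541, 424, 356, 355, 358, 358, 357, 356, 355, 356, 356, 357, 364, 379, 414, 440, 425, 405, 410, 480, 614, 688, 701, 668, 578, 502, 490]
```

```bash
python3 -c "
from cell import ctrl
print(ctrl.finish_job())"
```

```text
the job is handed in; nothing more can be done
None
```

The job is handed in with plate, cup, press and lid stacked on the mug and let go, but the lid rests level about 61 mm above the cup's origin (nominal 58, limit 61.5); I never found out why it sits high, so step 4 may not pass, and the hand-in returned no verdict.

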